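# Tighten the reactor head crosswise and charge it with tablets

### The arm

A 6-joint arm with a two-finger parallel gripper is mounted at the origin on the work surface. World frame = base frame: x ahead of the robot, y to its left, z up, the work surface at z = 0. Lengths are in m, angles in rad, forces in N, time in s.
With the tool pointing down it reaches from about 0.35 to 0.975 m from the base axis. Payload 4.9 kg.
Tool frame: the origin (TCP) lies midway between the tips of the shut fingers; the grasp point (between the pads) lies 19 mm behind it; z points along the fingers, y is the line along which they close (so a half turn about z gives the same grasp; the last joint's range is limited). The gripper opens to 85 mm and grips with 20 to 120 N. Pads are 22 mm wide; open, the fingers measure 114 mm over their backs; the gripper's body (76 mm by 85 mm) begins 54 mm behind the grasp point. The pads swing forward as they close: fully open they stand 13 mm farther back than shut.
Start: joints at [0.997, 0.053, 1.613, -0, 1.476, -0.119], TCP at [0.275, 0.561, 0.231] pointing down, gripper open.
Joint ranges: [-3.01, 3.01], [-1.01, 2.22], [0.06, 2.58], [-1.02, 4.17], [0.09, 2.62], [-3.14, 3.14]. Speed limits (rad/s): [2.57, 2.57, 3.14, 3.14, 3.14, 3.14].

### API

Orientations are given as a unit quaternion [w, x, y, z].
In Python, from plant import state, grab_frame, job_done, cut_out, place_of gives the robot as it stands.
- The arm moves only by the tool jog_arm, never from a script. Its argument "motion" is text: rows parted by semicolons, each of 7 numbers parted by spaces: the opening in per cent of the stroke, from 0 (shut) to 100 (fully open), then the shift along the tool's x, y, z as a fraction of full scale, then the turn, a rotation vector about the tool's x, y, z as a fraction of full scale. A call has exactly 5 rows; each row is the pose to reach, as a shift and turn from the pose commanded when the call began, along the tool's axes at that moment; what a row does not reach only later rows make up. Full scale, the value 1, is 50 cm for a shift and 1.5 rad for a turn. A row lasts 1/8 s, in which the tool goes at most 62.5 mm and 10.7 degrees, less where a joint would pass 70% of its speed; a pose out of reach is approached as far as the arm can. A call with a number of a shift or a turn outside -1 to 1 is refused whole. A call with a gripper value outside its range is refused whole. The fingers move at their own pace and stop on an object; the grip force is fixed at half the most. Time passes only in rows, so rows that repeat a pose let the fingers close, or fill a call up. It gives the time, the measured TCP pose, the force, the opening and the grip force at its end, in the units of the state.
- state(): the state, without advancing time (a new reading comes with each control period).
- grab_frame(name): name is "side" or "top" or "wrist"; returns a dict with "color" (384x512x3 uint8, red, green, blue), "range_z" (384x512 float32, m along the optical axis (not along the pixel's ray), 0 where there is no reading), "intrinsics" (3x3 intrinsics, pixels), "k1" (the pictures are not rectified: a ray, as slopes to the right and down, at radius r is drawn at 1 + k1 r^2 times it, then the intrinsics apply), "world_from_camera" (4x4, takes a point from camera to world coordinates). Camera axes: x right, y up, looking along -z (the intrinsics and any distortion apply to the point x, -y, -z); pixel columns grow to the right and rows downward; lengths in m; the calibration is good to about 2 mm. A picture is of the moment at which its call begins.
- job_done(): hands the job in; it is judged then, once.
Trained networks look in the newest picture that a camera, given by its name, has taken for a name from the list of things; names that differ only in an ending like _2 or _b are one class to them, and where a whole thing is asked for, a point or a joint stands for the part that bears it (a point fixed in the world has none). Each returns a list of dicts, best first, with "p" (0 to 1); they miss things now and then, are a little off and sometimes report something else, mostly with a low value. They report only what shows in the picture. A call takes as long as a camera call.
- cut_out(camera, thing): "pixels" (384x512 bool, what is visible of it).
- place_of(camera, thing): "at" ([x, y, z] in m, in world coordinates, good to about 4 mm: a listed point, or the origin of a listed thing).
The state is a dict: "time": time; "joint_pos": joint angles; "joint_vel": joint speeds; "joint_efforts": joint torques, N m; "tool_pos": TCP position; "tool_rot": TCP orientation; "contact_force": force on the tool from outside, world axes, zero at the start; "ft_torque": the same for the moment, N m; "gripper_width": opening from 0.0 (shut) to 1.0 (fully open); "grasp_force": force on a finger pad.
Only numpy, scipy, OpenCV 4.12 (cv2) and the standard library are available. Lean on these libraries where they do the work, as an engineer would, in place of code of your own. Each camera call takes 0.05 s, during which the arm holds its last target. There are 200 camera calls.

### The job

Get the small reactor in the fume hood ready for the acid: first tighten the four knobs of its head crosswise (each followed by the one opposite it) in two rounds: bring all four to about half tight, then all four fully home. Only then charge it: take the chute out of the desiccator drawer and tip it at the open neck so that its tablets slide in; add any tablets lying loose in the drawer or dropped on the way, so that all of them are down in the neck. Lay the empty chute level in the rinse tray, push the drawer fully shut and do not disturb the bottles, the jar or the beaker.

Things in the scene. Friction and masses are not known exactly. Their poses are not given: they have to be found in the camera images.
- reactor: reactor, fixed: white heater base 215 mm square, 55 mm high (display to -x); head: a disc 208 mm across, top 144 mm above the bench. Origin on the bench under its axis, z up. Four black wing knobs stand 82 mm from the axis at 45 (knob 1), 135 (2), 225 (3), 315 degrees (4) anticlockwise from +x seen from above: 1 opposite 3, 2 opposite 4.
- neck (a point): centre of the rim of the charging neck, an open upright tube with a blue collar in the middle of the reactor's head. Opening 52 mm across (collar 68 mm outside), 88 mm deep. Rim 190 mm above the bench, 46 mm above the head's top. Axes as the reactor's.
- knob1 (a joint): turn of knob 1, rad, growing clockwise seen from above. 0: untightened, wing square to the line from neck to knob; about 0.8: half tight, wing at 45 degrees to it; 1.57: hard stop, fully tight, wing points at the neck. Stays where left, takes about 0.15 N m. Wing: upright bar 50 mm long, 13 thick, 28 high, from 155 to 183 mm above the bench, white line along its top.
- knob2 (a joint): turn of knob 2, rad, growing clockwise seen from above. 0: untightened, wing square to the line from neck to knob; about 0.8: half tight, wing at 45 degrees to it; 1.57: hard stop, fully tight, wing points at the neck. Stays where left, takes about 0.15 N m. Wing: upright bar 50 mm long, 13 thick, 28 high, from 155 to 183 mm above the bench, white line along its top.
- knob3 (a joint): turn of knob 3, rad, growing clockwise seen from above. 0: untightened, wing square to the line from neck to knob; about 0.8: half tight, wing at 45 degrees to it; 1.57: hard stop, fully tight, wing points at the neck. Stays where left, takes about 0.15 N m. Wing: upright bar 50 mm long, 13 thick, 28 high, from 155 to 183 mm above the bench, white line along its top.
- knob4 (a joint): turn of knob 4, rad, growing clockwise seen from above. 0: untightened, wing square to the line from neck to knob; about 0.8: half tight, wing at 45 degrees to it; 1.57: hard stop, fully tight, wing points at the neck. Stays where left, takes about 0.15 N m. Wing: upright bar 50 mm long, 13 thick, 28 high, from 155 to 183 mm above the bench, white line along its top.
- drawer_handle (a point): middle of the drawer's steel bar handle: level, 100 mm long, about 10 mm thick, 35 mm in front of the blue drawer front, 68 mm above the bench, free from above. Its x points into the cabinet: the drawer opens along -x. The low white desiccator cabinet is fixed, 92 mm high, 210 wide, and runs back from 44 to 304 mm behind this point (drawer shut).
- drawer (a joint): how far the drawer is out, m: 0 shut, 0.19 at its stop. Stays where left, takes 1 to 2 N. Inside it is 184 mm wide and 227 long, from 50 mm behind the handle on; floor 12 mm above the bench, top of the side walls 53 mm, top of the front 88 mm above the bench.
- chute: charging chute: polished steel trough 112 mm long, 40 wide (36 inside), walls 22 high, 2 thick, closed at +x, open at its mouth at -x, 0.14 kg; a strap over its top carries an upright orange handle plate. Origin: middle of its underside, x along it, z up when level. Tablets in it start to slide at a tilt of 15 to 25 degrees and pass under the strap. Starts in the drawer, mouth to the drawer's front.
- chute_grip (a point): where to hold the chute, in its orange handle plate: 30 mm long along the chute's x, 10 mm thick along its y, from 24.5 to 56.5 mm above its underside. The point is mid-length and mid-thickness, 22 mm from the chute's middle towards +x, 45.5 mm above its underside. Axes as the chute's.
- chute_mouth (a point): middle of the chute's mouth edge, on the trough's floor, 56 mm from the chute's middle towards -x, 2 mm above its underside. Axes as the chute's.
- tray: stainless rinse tray, 200 x 170 mm (its x and y), 30 mm high, walls and floor 3 mm, loose on the bench, 0.7 kg. Origin under its centre.
- tablet1: cream-coloured pressed catalyst tablet, a flat disc 20 mm across and 12 mm thick, 12 g; origin at its centre, z along its axis. If present it lies in the chute.
- tablet2: cream-coloured pressed catalyst tablet, a flat disc 20 mm across and 12 mm thick, 12 g; origin at its centre, z along its axis. If present it lies in the chute.
- tablet3: cream-coloured pressed catalyst tablet, a flat disc 20 mm across and 12 mm thick, 12 g; origin at its centre, z along its axis. If present it lies in the chute.
- tablet4: cream-coloured pressed catalyst tablet, a flat disc 20 mm across and 12 mm thick, 12 g; origin at its centre, z along its axis. If present it lies in the chute.
- tablet5: cream-coloured pressed catalyst tablet, a flat disc 20 mm across and 12 mm thick, 12 g; origin at its centre, z along its axis. If present it lies on the drawer's floor beside the chute.
- tablet6: cream-coloured pressed catalyst tablet, a flat disc 20 mm across and 12 mm thick, 12 g; origin at its centre, z along its axis. If present it lies on the drawer's floor beside the chute.
- reagent_bottle: amber glass bottle with a blue cap, 72 mm across, 160 mm high; bystander, origin under its centre
- tablet_jar: white plastic jar with a red lid, 72 mm across, 85 mm high; bystander, origin under its centre
- beaker: open glass beaker, 72 mm across, 85 mm high; bystander, origin under its centre
- wash_bottle: white plastic bottle with a red cap, 68 mm across, 170 mm high; bystander, origin under its centre

How it is judged:
By the outcome, as a careful person would: the job done as asked, in the order asked, and still so for the second after the job is handed in, with the robot touching nothing.
Of tablet1, tablet2, tablet3, tablet4, tablet5, tablet6 only 3 to 6 are there at a start; the rules pass over those that are not, and their reading is None.
At some moment in a run one of tablet5, tablet6, tray may be knocked a few centimetres aside while the robot is not near it.
Once in a run the grip may slacken for a moment while it holds something.
It also fails if it takes over 210 s, if anything falls off the work surface, if the arm or the gripper's body presses on something with over 40 N, if the wrist force passes 120 N, or if a joint passes its speed limit or range.

## Working session

There is one attempt and no reset: what is moved stays moved. The work goes in short steps, Python scripts to look and compute and a tool call to move; the robot and the scene stay as the last step left them, time stands still between calls to the robot, and variables do not carry over. Pictures are saved under pics/ and viewed, at most 16 in all, crops included, and the job is handed in when it is done.

Besides the shell and the picture viewer there is one more tool, called after ">>>" in YAML: its name, and indented under it one key for each argument. jog_arm: Moves the arm, as the interface text tells. Shift numbers are shares of 50 cm and turn numbers shares of 1.5 rad, none past 1 either way. Its arguments: {"type":"object","properties":{"motion":{"type":"string"}},"required":["motion"]}

```bash
ls; mkdir -p pics
python3 - <<'E'
from plant import *
import cv2, numpy as np
print(state())
fs={}
for c in ["side","top"]:
    f=grab_frame(c); fs[c]=f
    cv2.imwrite(f"pics/{c}0.png",f["color"][:,:,::-1])
    print(c,f["intrinsics"].tolist(),f["k1"],np.round(f["world_from_camera"],3).tolist())
    for n in ["reactor","neck","drawer_handle","chute","chute_grip","chute_mouth","tray","tablet1","reagent_bottle","tablet_jar","beaker","wash_bottle","knob1"]:
        print(n,[(round(d["p"],2),np.round(d["at"],3).tolist()) for d in place_of(c,n)][:6])
E
```

```text
pics
{'time': 0.0, 'joint_pos': array([ 9.97006755e-01,  5.33612002e-02,  1.61427494e+00,  1.25363658e-05,
        1.47599964e+00, -1.19019683e-01]), 'joint_vel': array([ 1.30187894e-04, -1.49945980e-04,  7.78572472e-04,  1.45081274e-05,
       -1.74828691e-03,  8.65476178e-04]), 'joint_efforts': array([-1.42253306e-03, -3.93701863e+01, -3.70166302e+01, -1.82807971e-04,
        7.10061882e-03,  3.14118302e-05]), 'tool_pos': array([0.27420641, 0.56095301, 0.23007171]), 'tool_rot': array([-3.52707262e-04,  2.25431022e-01,  9.74258595e-01, -9.58761076e-04]), 'contact_force': array([-0.40566973, -0.06905238, -0.56601443]), 'ft_torque': array([0.01885802, 0.0034316 , 0.00099554]), 'grasp_force': 0.0, 'gripper_width': 1.0014784569854296}
side [[378.5059681305404, 0.0, 257.6354139512698], [0.0, 378.5059681305404, 194.55750162156752], [0.0, 0.0, 1.0]] -0.12685982411997204 [[0.749, 0.422, -0.512, -0.097], [-0.663, 0.475, -0.579, -0.67], [-0.001, 0.773, 0.635, 0.99], [0.0, 0.0, 0.0, 1.0]]
reactor [(0.59, [0.528, 0.025, -0.0])]
neck [(0.93, [0.53, 0.023, 0.19]), (0.6, [0.786, 0.005, -0.002])]
drawer_handle [(0.69, [0.507, -0.289, 0.068]), (0.48, [0.531, 0.3, -0.002]), (0.45, [0.53, 0.024, 0.187])]
chute []
chute_grip []
chute_mouth []
tray [(0.94, [0.531, 0.302, -0.0])]
tablet1 []
reagent_bottle [(0.97, [0.778, 0.107, -0.003])]
tablet_jar [(0.58, [0.788, 0.005, 0.002])]
beaker [(0.96, [0.798, -0.091, 0.001])]
wash_bottle [(0.87, [0.38, 0.513, -0.001])]Traceback (most recent call last):
  File "<stdin>", line 10, in <module>
ValueError: it knows: beaker, chute, chute_grip, chute_mouth, drawer_handle, neck, reactor, reagent_bottle, tablet, tablet_jar, tray, wash_bottle
```

```bash
cat > h.py <<'E'
from plant import *
import cv2, numpy as np
from scipy.spatial.transform import Rotation as R
def pts(f):
    """world point per pixel"""
    K=f["intrinsics"];z=f["range_z"];v,u=np.mgrid[:384,:512]
    xd=(u-K[0,2])/K[0,0];yd=(v-K[1,2])/K[1,1]
    x,y=xd.copy(),yd.copy()
    for _ in range(8):
        s=1+f["k1"]*(x*x+y*y);x,y=xd/s,yd/s
    P=np.stack([x*z,-y*z,-z,np.ones_like(z)],-1)
    return (P@f["world_from_camera"].T)[...,:3]
def proj(f,p):
    T=np.linalg.inv(f["world_from_camera"]);c=T[:3,:3]@np.asarray(p)+T[:3,3]
    x,y=c[0]/-c[2],-c[1]/-c[2];s=1+f["k1"]*(x*x+y*y);K=f["intrinsics"]
    return x*s*K[0,0]+K[0,2],y*s*K[1,1]+K[1,2]
def save(f,n): cv2.imwrite(f"pics/{n}.png",f["color"][:,:,::-1])
def look(c,names):
    for n in names: print(c,n,[(round(d["p"],2),np.round(d["at"],3).tolist()) for d in place_of(c,n)][:7])
def rot():
    q=state()["tool_rot"];return R.from_quat([q[1],q[2],q[3],q[0]])
E
python3 - <<'E'
from h import *
f=grab_frame("top");save(f,"top0")
print(f["intrinsics"][0,0],f["k1"],np.round(f["world_from_camera"],3).tolist())
look("top",["reactor","neck","drawer_handle","tray","tablet_jar","beaker","wash_bottle","reagent_bottle"])
f=np.hstack([cv2.imread("pics/side0.png"),cv2.imread("pics/top0.png")])
cv2.imwrite("pics/both.png",cv2.resize(f,(800,300)))
E
```

```text
407.88721017109884 -0.05416575785060572 [[-0.025, 0.981, -0.193, 0.337], [-1.0, -0.025, 0.004, 0.098], [-0.001, 0.193, 0.981, 1.454], [0.0, 0.0, 0.0, 1.0]]
top reactor [(0.61, [0.526, 0.023, 0.003])]
top neck [(0.82, [0.527, 0.023, 0.187])]
top drawer_handle []
top tray []
top tablet_jar [(0.63, [0.789, 0.004, -0.002])]
top beaker [(0.66, [0.795, -0.096, -0.0])]
top wash_bottle [(0.66, [0.38, 0.512, -0.002])]
top reagent_bottle [(0.87, [0.774, 0.109, -0.001])]
```

View pics/both.png

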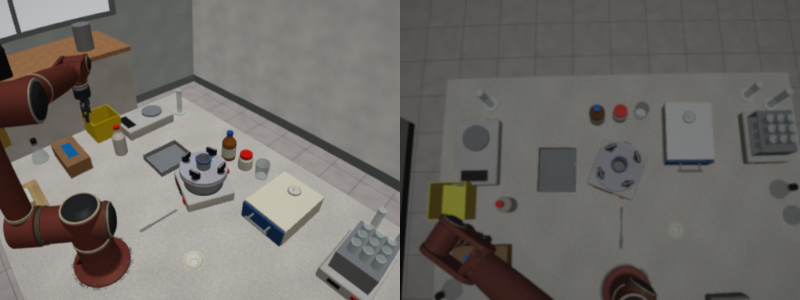

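The side view (left) and the top view (right) show the reactor mid-bench, at about (617,167) in the top view. The tray is to its left and the shut drawer to its right. Next I measure the yaws.

Run:
```python
from h import *
for c in ["top","side"]:
    f=grab_frame(c);P=pts(f);g=f["color"].max(-1)
    d=P[...,:2]-[0.528,0.0235];r=np.hypot(d[...,0],d[...,1])
    m=(P[...,2]>.16)&(P[...,2]<.195)&(r>.045)&(r<.125)&(g<110)
    n,l,s,ce=cv2.connectedComponentsWithStats(m.astype(np.uint8))
    for i in range(1,n):
        if s[i,4]<8: continue
        q=P[l==i][:,:2];mu=q.mean(0);w,v=np.linalg.eigh(np.cov((q-mu).T))
        a=np.degrees(np.arctan2(*(mu-[.528,.0235])[::-1]))
        print(c,s[i,4],ce[i].round(),mu.round(4),"r",round(np.hypot(*(mu-[.528,.0235])),4),"az",a.round(1),"wing",np.degrees(np.arctan2(v[1,1],v[0,1])).round(1),np.sqrt(w).round(4))
    # cabinet top, tray
    col=f["color"].astype(int)
    m=(abs(P[...,2]-.092)<.006)&(P[...,1]<-.15)&(P[...,1]>-.5)&(P[...,0]>.45)&(P[...,0]<.95)
    print("cab",cv2.minAreaRect(P[m][:,:2].astype(np.float32)),m.sum())
    m=(abs(P[...,2]-.068)<.01)&(P[...,1]<-.2)&(P[...,1]>-.4)&(P[...,0]>.45)&(P[...,0]<.535)
    q=P[m][:,:2];print("handle",m.sum(),np.median(q,0) if len(q) else 0, cv2.minAreaRect(q.astype(np.float32)) if len(q)>4 else 0)
    m=(abs(P[...,2]-.028)<.008)&(abs(P[...,0]-.53)<.15)&(abs(P[...,1]-.3)<.13)
    print("tray",cv2.minAreaRect(P[m][:,:2].astype(np.float32)),m.sum())
    cv2.imwrite(f"pics/r_{c}.png",cv2.resize(f["color"][90:290,130:430,::-1] if c=="side" else f["color"][110:250,150:470,::-1],None,fx=2,fy=2))
f=cv2.imread("pics/r_top.png");save(grab_frame("top"),"x")
```

```text
top 79 [270. 188.] [0.6021 0.0552] r 0.0805 az 23.1 wing 107.5 [0.0042 0.0143]
top 79 [304. 200.] [ 0.558  -0.0516] r 0.0808 az -68.2 wing -165.5 [0.0043 0.0145]
top 69 [257. 221.] [0.495  0.0988] r 0.0822 az 113.6 wing -166.0 [0.004  0.0141]
top 73 [292. 234.] [ 0.4515 -0.008 ] r 0.0827 az -157.6 wing 104.4 [0.0039 0.0146]
cab ((0.6807594299316406, -0.2971137464046478), (0.21513259410858154, 0.2730700671672821), 88.6662826538086) 4318
handle 154 [ 0.50952565 -0.29449811] ((0.5189670920372009, -0.2925334572792053), (0.11102884262800217, 0.03249797597527504), 88.65370178222656)
tray ((0.5366249084472656, 0.2987336814403534), (0.1724511831998825, 0.19943781197071075), 87.99796295166016) 223
side 91 [270. 193.] [0.5999 0.0518] r 0.0773 az 21.5 wing 110.6 [0.003  0.0148]
side 85 [238. 200.] [0.4925 0.0959] r 0.0806 az 116.2 wing -168.0 [0.0034 0.0149]
side 81 [283. 215.] [ 0.5543 -0.0558] r 0.0835 az -71.7 wing -169.9 [0.0033 0.0161]
side 101 [249. 223.] [ 0.449  -0.0121] r 0.0866 az -155.8 wing 109.1 [0.0035 0.0153]
cab ((0.6797170042991638, -0.2977350056171417), (0.21147947013378143, 0.27705317735671997), 88.53215789794922) 4089
handle 156 [ 0.50749665 -0.2960821 ] ((0.5176251530647278, -0.29280731081962585), (0.03410905972123146, 0.10786323994398117), 0.34885817766189575)
tray ((0.5370072722434998, 0.3010231554508209), (0.17743510007858276, 0.20606598258018494), 89.1276626586914) 280
```

View pics/r_top.png

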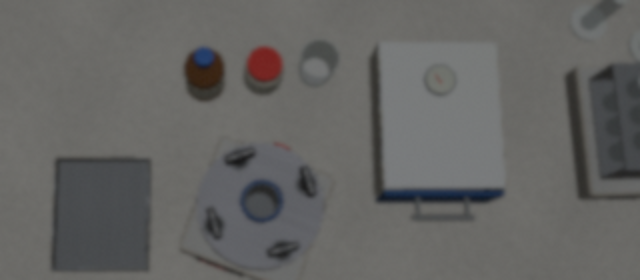

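The knobs sit at azimuths 22.7, 112.7, -157.3 and -67.3 degrees, so the reactor yaw is about -22.3 degrees. Next is a planner helper, then a close look from above.

```bash
cat >> h.py <<'E'
def ori(psi,tilt=0.):
    """tool down with closing line at psi deg; tilt: lean of tool z towards +(psi+90) direction, deg"""
    p=np.radians(psi);y=np.array([np.cos(p),np.sin(p),0]);z=np.array([0,0,-1.]);x=np.cross(y,z)
    r=R.from_matrix(np.stack([x,y,z],1))
    return R.from_rotvec(-np.radians(tilt)*y)*r
def plan(*calls,start=None):
    """each call: list of (grip%,x,y,z,psi[,tilt]); prints rows relative to call start (rounded result carried on)"""
    s=state();p,r=(s["tool_pos"],rot()) if start is None else start
    for c in calls:
        rows=[]
        for w in c:
            t=ori(*w[4:]);dp=r.inv().apply(np.array(w[1:4])-p)/.5;dr=(r.inv()*t).as_rotvec()/1.5
            v=np.round(np.r_[dp,dr],3)+0.;rows.append(f"{w[0]:g} "+" ".join(f"{a:g}" for a in v))
        print(" ; ".join(rows), "" if abs(v).max()<=1 else "OUT")
        p=p+r.apply(v[:3]*.5);r=r*R.from_rotvec(v[3:]*1.5)
E
python3 - <<'E'
from h import *
plan([(45,.36,.30,.37,45)],[(45,.46,.023,.40,22.7)])
E
```

```text
45 -0.383 -0.395 -0.277 0 0 0.22 
45 -0.533 -0.25 -0.06 0 0 0.26
```

>>> jog_arm:
  motion: "45 -0.12 -0.1 -0.2 0 0 0; 45 -0.25 -0.2 -0.277 0 0 0.1; 45 -0.383 -0.395 -0.277 0 0 0.22; 45 -0.383 -0.395 -0.277 0 0 0.22; 45 -0.383 -0.395 -0.277 0 0 0.22"

```text
time: 1.88
tool_pos: [0.3582, 0.3045, 0.3687]
tool_rot: [0.0, 0.382, 0.924, 0.0]
contact_force: [1.2, -0.7, 0.0]
gripper_width: 0.452
grasp_force: 0.0
```

>>> jog_arm:
  motion: "45 -0.533 -0.25 -0.06 0 0 0.26; 45 -0.533 -0.25 -0.06 0 0 0.26; 45 -0.533 -0.25 -0.06 0 0 0.26; 45 -0.533 -0.25 -0.06 0 0 0.26; 45 -0.533 -0.25 -0.06 0 0 0.26"

```text
time: 2.5
tool_pos: [0.4587, 0.0271, 0.3985]
tool_rot: [0.0, 0.555, 0.832, 0.0]
contact_force: [-0.4, 0.9, 0.6]
gripper_width: 0.452
grasp_force: 0.0
```

>>> jog_arm:
  motion: "45 0 0 0 0 0 0; 45 0 0 0 0 0 0; 45 0 0 0 0 0 0; 45 0 0 0 0 0 0; 45 0 0 0 0 0 0"

```text
time: 3.12
tool_pos: [0.4582, 0.0302, 0.398]
tool_rot: [0.0, 0.554, 0.833, 0.0]
contact_force: [0.5, 0.5, 0.9]
gripper_width: 0.451
grasp_force: 0.0
```

Run:
```python
from h import *
f=grab_frame("wrist");save(f,"w1");P=pts(f);g=f["color"].max(-1)
T=f["world_from_camera"];print(np.round(T,3).tolist(),state()["tool_pos"],rot().as_matrix().round(3).tolist())
look("wrist",["neck","reactor"])
c=np.array([.5265,.023])
d=P[...,:2]-c;r=np.hypot(d[...,0],d[...,1])
m=(P[...,2]>.172)&(P[...,2]<.195)&(r>.04)&(r<.125)&(g<120)
n,l,s,ce=cv2.connectedComponentsWithStats(m.astype(np.uint8))
for i in range(1,n):
    if s[i,4]<30: continue
    q=P[l==i][:,:2];mu=np.array(cv2.minAreaRect(q.astype(np.float32))[0]);w,v=np.linalg.eigh(np.cov((q-q.mean(0)).T))
    print(s[i,4],ce[i].round(),mu.round(4),"r",round(np.hypot(*(mu-c)),4),"az",np.degrees(np.arctan2(*(mu-c)[::-1])).round(1),"wing",np.degrees(np.arctan2(v[1,1],v[0,1])).round(1),np.sqrt(w).round(4))
```

```text
[[0.921, -0.375, -0.103, 0.433], [0.389, 0.889, 0.244, 0.092], [0.0, -0.264, 0.964, 0.54], [0.0, 0.0, 0.0, 1.0]] [0.45824217 0.03005853 0.39796355] [[-0.387, 0.922, 0.0], [0.922, 0.387, -0.0], [-0.0, 0.0, -1.0]]
wrist neck [(0.68, [0.526, 0.025, -0.001]), (0.16, [0.787, 0.003, 0.003])]
wrist reactor [(0.79, [0.528, 0.026, -0.002])]
498 [312. 113.] [0.4958 0.0998] r 0.0827 az 111.8 wing -164.6 [0.0041 0.0146]
414 [237. 185.] [ 0.4515 -0.007 ] r 0.0808 az -158.2 wing 104.6 [0.0041 0.0145]
504 [381. 186.] [0.6023 0.0561] r 0.0827 az 23.6 wing 106.6 [0.0041 0.0143]
120 [291. 250.] [ 0.5409 -0.0551] r 0.0794 az -79.5 wing 65.7 [0.0037 0.0041]
```

View pics/w1.png

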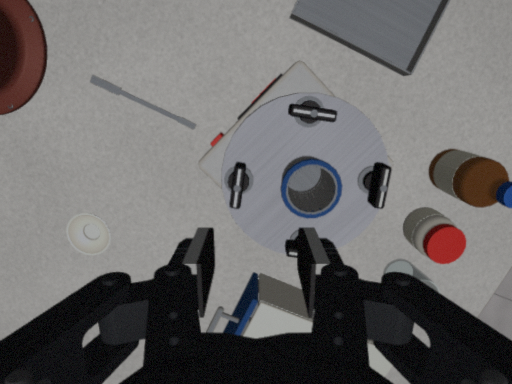

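Knob 1 is at pixel (381,186), knob 2 at (312,113), knob 3 at (237,185) and knob 4 is partly hidden at (291,250). The wings start about 7 degrees clockwise of square.

Run:
```python
from h import *
k=(.6026,.0562)
plan([(45,*k,.23,16)],[(45,*k,.154,16)],[(0,*k,.154,-24)],[(45,*k,.154,-24),(45,*k,.23,-24)])
```

```text
45 -0.063 0.287 0.336 0 0 0.078 
45 0 0 0.152 0 0 0 
0 0 0 0 0 0 0.466 
45 0 0 0 0 0 0 ; 45 0 0 -0.152 0 0 0
```

>>> jog_arm:
  motion: "45 -0.063 0.287 0.1 0 0 0.078; 45 -0.063 0.287 0.2 0 0 0.078; 45 -0.063 0.287 0.336 0 0 0.078; 45 -0.063 0.287 0.336 0 0 0.078; 45 -0.063 0.287 0.336 0 0 0.078"

```text
time: 3.9
tool_pos: [0.6005, 0.056, 0.2239]
tool_rot: [-0.005, 0.602, 0.799, -0.003]
contact_force: [0.1, 0.5, 0.9]
gripper_width: 0.448
grasp_force: 0.0
```

>>> jog_arm:
  motion: "45 0 0 0 0 0 0; 45 0 0 0.08 0 0 0; 45 0 0 0.152 0 0 0; 0 0 0 0.152 0 0 0; 0 0 0 0.152 0 0 0"

```text
time: 4.53
tool_pos: [0.6024, 0.056, 0.1534]
tool_rot: [-0.0, 0.602, 0.799, 0.0]
contact_force: [3.5, 0.5, -16.8]
gripper_width: 0.249
grasp_force: 59.4
```

Run:
```python
from h import *
f=grab_frame("wrist");save(f,"w2")
```

```text
(no output)
```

View pics/w2.png

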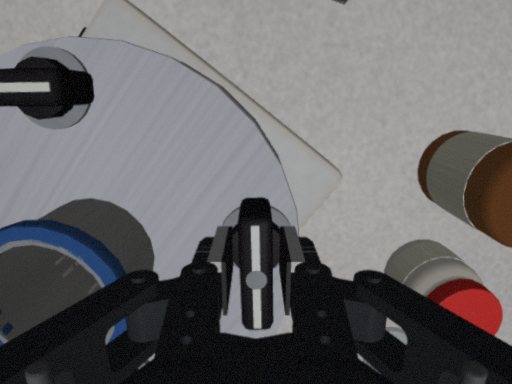

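Both pads stand beside the wing at about (256,270). I let the grip settle, then turn.

>>> jog_arm:
  motion: "0 0 0 0 0 0 0; 0 0 0 0 0 0 0; 0 0 0 0 0 0 0; 0 0 0 0 0 0 0; 0 0 0 0 0 0 0"

```text
time: 5.2
tool_pos: [0.6024, 0.056, 0.1535]
tool_rot: [-0.001, 0.602, 0.799, -0.0]
contact_force: [2.6, 3.3, -18.9]
gripper_width: 0.254
grasp_force: 59.5
```

>>> jog_arm:
  motion: "35 0 0 0 0 0 0; 35 0 0 -0.014 0 0 0; 35 0 0 -0.014 0 0 0; 0 0 0 -0.014 0 0 0; 0 0 0 -0.014 0 0 0"

```text
time: 5.82
tool_pos: [0.6029, 0.0552, 0.1633]
tool_rot: [0.0, 0.602, 0.799, -0.001]
contact_force: [-5.2, -1.6, 8.9]
gripper_width: 0.136
grasp_force: 60.5
```

>>> jog_arm:
  motion: "0 0 0 0 0 0 0; 0 0 0 0 0 0 0; 0 0 0 0 0 0 0; 0 0 0 0 0 0 0; 0 0 0 0 0 0 0"

```text
time: 6.45
tool_pos: [0.6029, 0.0552, 0.1633]
tool_rot: [0.0, 0.602, 0.799, -0.001]
contact_force: [-6.0, -2.3, 8.4]
gripper_width: 0.136
grasp_force: 60.5
```

>>> jog_arm:
  motion: "0 0 0 0 0 0 0.1; 0 0 0 0 0 0 0.2; 0 0 0 0 0 0 0.3; 0 0 0 0 0 0 0.4; 0 0 0 0 0 0 0.466"

```text
time: 7.08
tool_pos: [0.6025, 0.0552, 0.1633]
tool_rot: [0.0, 0.84, 0.543, -0.001]
contact_force: [-7.2, -2.3, 8.4]
gripper_width: 0.132
grasp_force: 62.7
```

>>> jog_arm:
  motion: "0 0 0 0 0 0 0.0; 0 0 0 0 0 0 0; 35 0 0 0 0 0 0; 35 0 0 0 0 0 0; 35 0 0 -0.15 0 0 0"

```text
time: 7.7
tool_pos: [0.599, 0.0559, 0.2166]
tool_rot: [-0.004, 0.839, 0.544, -0.006]
contact_force: [0.6, -0.3, 0.1]
gripper_width: 0.346
grasp_force: 0.0
```

```bash
cat >> h.py <<'E'
C=np.array([.527,.0246])
def wings(f,psi=None):
    """knob turns in degrees from white line pixels / dark bar, for those seen"""
    P=pts(f);g=f["color"].max(-1);d=P[...,:2]-C;r=np.hypot(d[...,0],d[...,1])
    for i in range(4):
        a=np.radians(22.7+90*i);k=C+.082*np.array([np.cos(a),np.sin(a)])
        m=(np.hypot(P[...,0]-k[0],P[...,1]-k[1])<.032)&(abs(P[...,2]-.182)<.008)
        q=P[m][:,:2]
        if len(q)<60: continue
        w,v=np.linalg.eigh(np.cov((q-q.mean(0)).T));b=np.degrees(np.arctan2(v[1,1],v[0,1]))
        print("knob",i+1,"n",len(q),"turn deg",round(((np.degrees(a)+90-b)+40)%180-40,1),"off",((q.max(0)+q.min(0))/2-k).round(4),"sd",np.sqrt(w).round(4))
E
python3 - <<'E'
from h import *
wings(grab_frame("wrist"));wings(grab_frame("top"));wings(grab_frame("side"));print(state()["tool_pos"],state()["tool_rot"])
k=(.4514,-.007)
plan([(45,*k,.25,14)],[(35,*k,.161,14)])
E
```

```text
knob 1 n 1914 turn deg 46.4 off [0.0006 0.0002] sd [0.0037 0.0143]
knob 2 n 1788 turn deg 7.7 off [ 0.001  -0.0009] sd [0.0037 0.0147]
knob 3 n 65 turn deg -8.7 off [ 0.0085 -0.0108] sd [0.0009 0.0017]
knob 4 n 65 turn deg 9.0 off [ 0.0002 -0.0019] sd [0.0039 0.0143]
knob 3 n 72 turn deg 6.6 off [-0.0006 -0.0007] sd [0.0038 0.0148]
knob 4 n 61 turn deg 8.6 off [-0.0006 -0.001 ] sd [0.0039 0.016 ]
[0.60551506 0.05580203 0.22849437] [0.0025488  0.83893936 0.54420646 0.00368515]
45 -0.24 -0.23 -0.046 0.006 0 -0.443 
35 0 0 0.178 0 0 0
```

>>> jog_arm:
  motion: "35 0 0 -0.046 0 0 -0.1; 35 -0.12 -0.11 -0.046 0 0 -0.2; 35 -0.24 -0.23 -0.046 0.006 0 -0.33; 35 -0.24 -0.23 -0.046 0.006 0 -0.443; 35 -0.24 -0.23 -0.046 0.006 0 -0.443"

```text
time: 8.48
tool_pos: [0.4471, -0.0073, 0.2453]
tool_rot: [-0.004, 0.616, 0.788, -0.003]
contact_force: [1.1, 0.2, -0.1]
gripper_width: 0.351
grasp_force: 0.0
```

>>> jog_arm:
  motion: "35 0 0 0 0 0 0; 35 0 0 0.09 0 0 0; 35 0 0 0.178 0 0 0; 35 0 0 0.178 0 0 0; 0 0 0 0.178 0 0 0"

```text
time: 9.1
tool_pos: [0.4522, -0.0051, 0.1562]
tool_rot: [-0.001, 0.616, 0.788, 0.002]
contact_force: [28.7, 8.4, 10.2]
gripper_width: 0.2
grasp_force: 6.4
```

>>> jog_arm:
  motion: "0 0 0 0 0 0 0; 0 0 0 0 0 0 0; 0 0 0 0 0 0 0; 0 0 0 0 0 0 0; 0 0 0 0 0 0 0"

```text
time: 9.72
tool_pos: [0.4507, -0.0057, 0.1575]
tool_rot: [-0.002, 0.615, 0.788, -0.0]
contact_force: [8.0, 3.2, -4.8]
gripper_width: 0.139
grasp_force: 68.4
```

>>> jog_arm:
  motion: "0 0 0 0 0 0 0.1; 0 0 0 0 0 0 0.2; 0 0 0 0 0 0 0.3; 0 0 0 0 0 0 0.4; 0 0 0 0 0 0 0.442"

```text
time: 10.35
tool_pos: [0.452, -0.0058, 0.1575]
tool_rot: [-0.001, 0.839, 0.544, 0.001]
contact_force: [14.4, 3.0, -8.3]
gripper_width: 0.137
grasp_force: 67.5
```

>>> jog_arm:
  motion: "0 0 0 0 0 0 0; 35 0 0 0 0 0 0; 35 0 0 0 0 0 0; 35 0 0 -0.1 0 0 0; 35 0 0 -0.18 0 0 0"

```text
time: 10.98
tool_pos: [0.449, -0.0068, 0.2488]
tool_rot: [-0.003, 0.839, 0.545, -0.004]
contact_force: [2.2, -0.4, -0.3]
gripper_width: 0.35
grasp_force: 0.0
```

Run:
```python
from h import *
wings(grab_frame("wrist"));wings(grab_frame("top"));print(state()["tool_pos"],state()["tool_rot"])
k2=(.4954,.1002);k4=(.5586,-.051)
plan([(35,*k2,.25,-75)],[(35,*k2,.162,-75)],[(0,*k2,.162,-114)],[(35,*k2,.252,-114)],[(35,*k4,.252,-75)],[(35,*k4,.162,-75)])
```

```text
knob 1 n 1302 turn deg 44.7 off [-0.0042 -0.0087] sd [0.0037 0.0084]
knob 2 n 1427 turn deg 14.0 off [-0.0025 -0.0036] sd [0.0036 0.0104]
knob 3 n 1407 turn deg 46.8 off [0.0006 0.0001] sd [0.0037 0.0142]
knob 4 n 1635 turn deg 7.6 off [ 0.0003 -0.0003] sd [0.0037 0.0142]
knob 1 n 68 turn deg 47.3 off [ 0.0002 -0.0015] sd [0.004  0.0143]
knob 2 n 64 turn deg 9.1 off [-0.0007 -0.0015] sd [0.0037 0.0141]
[ 0.45164547 -0.00727765  0.25350946] [ 5.86374616e-04  8.38579530e-01  5.44778870e-01 -1.08979083e-04]
35 0.232 -0.007 0.007 0.001 0 0.594 
35 0 0 0.176 0 0 0 
0 0 0 0 0 0 0.453 
35 0 0 -0.18 0 0 0 
35 0.238 0.225 0 0 0 -0.453 
35 0 0 0.18 0 0 0
```

>>> jog_arm:
  motion: "35 0.232 -0.007 0.007 0 0 0.594; 35 0.232 -0.007 0.007 0 0 0.594; 35 0.232 -0.007 0.007 0 0 0.594; 35 0.232 -0.007 0.007 0 0 0.594; 35 0.232 -0.007 0.007 0 0 0.594"

```text
time: 11.7
tool_pos: [0.4926, 0.1009, 0.2426]
tool_rot: [-0.001, 0.992, 0.128, -0.005]
contact_force: [-0.3, -0.0, -1.2]
gripper_width: 0.347
grasp_force: 0.0
```

>>> jog_arm:
  motion: "35 0 0 0 0 0 0; 35 0 0 0.09 0 0 0; 35 0 0 0.176 0 0 0; 35 0 0 0.176 0 0 0; 0 0 0 0.176 0 0 0"

```text
time: 12.32
tool_pos: [0.4909, 0.0986, 0.1542]
tool_rot: [0.001, 0.991, 0.131, -0.007]
contact_force: [0.1, -7.5, -11.3]
gripper_width: 0.245
grasp_force: 59.2
```

>>> jog_arm:
  motion: "0 0 0 0 0 0 0; 0 0 0 0 0 0 0; 0 0 0 0 0 0 0; 0 0 0 0 0 0 0; 0 0 0 0 0 0 0"

```text
time: 12.95
tool_pos: [0.4908, 0.0986, 0.1542]
tool_rot: [0.001, 0.991, 0.131, -0.006]
contact_force: [0.4, -6.4, -13.4]
gripper_width: 0.246
grasp_force: 59.2
```

Run:
```python
from h import *
k2=(.4954,.1002)
plan([(35,*k2,.163,-75)])
```

```text
35 0.009 -0.001 -0.018 0 0.009 0.001
```

>>> jog_arm:
  motion: "35 0 0 0 0 0 0; 35 0.009 0 -0.018 0 0.009 0; 35 0.009 0 -0.018 0 0.009 0; 0 0.009 0 -0.018 0 0.009 0; 0 0.009 0 -0.018 0 0.009 0"

```text
time: 13.58
tool_pos: [0.4978, 0.1006, 0.1665]
tool_rot: [-0.0, 0.991, 0.13, 0.004]
contact_force: [1.1, -5.4, 4.5]
gripper_width: 0.138
grasp_force: 61.5
```

>>> jog_arm:
  motion: "0 0 0 0 0 0 0; 0 0 0 0 0 0 0.12; 0 0 0 0 0 0 0.23; 0 0 0 0 0 0 0.34; 0 0 0 0 0 0 0.453"

```text
time: 14.2
tool_pos: [0.4978, 0.0988, 0.1665]
tool_rot: [0.001, 0.978, -0.21, 0.004]
contact_force: [-1.7, -11.1, 5.6]
gripper_width: 0.135
grasp_force: 61.7
```

>>> jog_arm:
  motion: "0 0 0 0 0 0 0; 35 0 0 0 0 0 0; 35 0 0 0 0 0 0; 35 0 0 -0.1 0 0 0; 35 0 0 -0.18 0 0 0"

```text
time: 14.82
tool_pos: [0.4959, 0.1018, 0.2557]
tool_rot: [-0.003, 0.978, -0.207, 0.001]
contact_force: [0.1, -0.6, -0.0]
gripper_width: 0.351
grasp_force: 0.0
```

Run:
```python
from h import *
wings(grab_frame("wrist"));wings(grab_frame("top"));print(state()["tool_pos"],state()["tool_rot"])
k4=(.5586,-.051)
plan([(35,*k4,.252,-75)],[(35,*k4,.163,-75)],[(0,*k4,.162,-114)],[(35,*k4,.252,-114)])
```

```text
knob 1 n 1938 turn deg 46.6 off [-0.0001 -0.0001] sd [0.0038 0.0139]
knob 2 n 1336 turn deg 46.4 off [ 0.0009 -0.0009] sd [0.0037 0.0143]
knob 3 n 1332 turn deg 46.4 off [ 0.0015 -0.0006] sd [0.0036 0.0144]
knob 4 n 1392 turn deg 3.1 off [-0.0057 -0.0008] sd [0.0036 0.01  ]
knob 3 n 69 turn deg 46.7 off [ 0.0009 -0.0023] sd [0.004 0.014]
knob 4 n 67 turn deg 7.9 off [ 0.0001 -0.0008] sd [0.0038 0.0142]
[0.49867381 0.10198477 0.26071046] [-0.00406132  0.97826213 -0.20723484  0.00635831]
35 0.233 0.231 0.017 -0.004 -0.009 -0.453 
35 0 0.001 0.178 0 0 0 
0 0 0 0.002 0 0 0.454 
35 0 -0.001 -0.18 0 0 0
```

>>> jog_arm:
  motion: "35 0 0 0.017 0 0 -0.1; 35 0.12 0.12 0.017 0 0 -0.22; 35 0.233 0.231 0.017 -0.004 -0.009 -0.34; 35 0.233 0.231 0.017 -0.004 -0.009 -0.453; 35 0.233 0.231 0.017 -0.004 -0.009 -0.453"

```text
time: 15.55
tool_pos: [0.5559, -0.0536, 0.2443]
tool_rot: [-0.001, 0.992, 0.129, -0.006]
contact_force: [0.8, -0.4, 0.3]
gripper_width: 0.348
grasp_force: 0.0
```

>>> jog_arm:
  motion: "35 0 0 0.03 0 0 0; 35 0 0 0.06 0 0 0; 35 0 0 0.09 0 0 0; 35 0 0 0.09 0 0 0; 35 0 0 0.09 0 0 0"

```text
time: 16.18
tool_pos: [0.5554, -0.0512, 0.2009]
tool_rot: [-0.0, 0.991, 0.13, -0.005]
contact_force: [0.2, 0.7, -0.1]
gripper_width: 0.355
grasp_force: 0.0
```

Run:
```python
from h import *
k4=(.5586,-.051);print(state()["tool_pos"])
plan([(35,*k4,.163,-75)],[(0,*k4,.163,-114)],[(35,*k4,.252,-114)])
```

```text
[ 0.555416   -0.05118573  0.2009116 ]
35 0.007 0.001 0.076 -0.001 0.006 0 
0 0 0 0 0 0 0.454 
35 0 0 -0.178 0 0 0
```

>>> jog_arm:
  motion: "35 0.007 0.001 0.076 0 0.006 0; 35 0.007 0.001 0.076 0 0.006 0; 0 0.007 0.001 0.076 0 0.006 0; 0 0.007 0.001 0.076 0 0.006 0; 0 0.007 0.001 0.076 0 0.006 0"

```text
time: 16.8
tool_pos: [0.5591, -0.0514, 0.1642]
tool_rot: [-0.0, 0.991, 0.13, 0.001]
contact_force: [-0.8, -1.4, 1.0]
gripper_width: 0.134
grasp_force: 63.0
```

>>> jog_arm:
  motion: "0 0 0 0 0 0 0; 0 0 0 0 0 0 0.12; 0 0 0 0 0 0 0.23; 0 0 0 0 0 0 0.34; 0 0 0 0 0 0 0.453"

```text
time: 17.42
tool_pos: [0.5591, -0.0517, 0.1642]
tool_rot: [-0.0, 0.978, -0.21, 0.001]
contact_force: [-1.6, -2.1, 4.0]
gripper_width: 0.139
grasp_force: 63.4
```

>>> jog_arm:
  motion: "0 0 0 0 0 0 0; 35 0 0 0 0 0 0; 35 0 0 -0.09 0 0 0; 35 0 0 -0.178 0 0 0; 35 0 0 -0.178 0 0 0"

```text
time: 18.05
tool_pos: [0.5608, -0.0513, 0.2564]
tool_rot: [-0.001, 0.978, -0.207, 0.004]
contact_force: [-0.4, -0.0, -0.1]
gripper_width: 0.351
grasp_force: 0.0
```

>>> jog_arm:
  motion: "35 0 0 0 0 0 0; 35 0 0 0 0 0 0; 35 0 0 0 0 0 0; 35 0 0 0 0 0 0; 35 0 0 0 0 0 0"

```text
time: 18.68
tool_pos: [0.5585, -0.0512, 0.2514]
tool_rot: [-0.001, 0.978, -0.208, -0.001]
contact_force: [0.2, -0.0, -0.0]
gripper_width: 0.348
grasp_force: 0.0
```

Run:
```python
from h import *
wings(grab_frame("wrist"));wings(grab_frame("top"));print(state()["tool_pos"],state()["tool_rot"])
k=(.6026,.0562)
plan([(35,*k,.25,-69),(35,*k,.25,-24)],[(35,*k,.205,-24)])
```

```text
knob 1 n 1466 turn deg 46.7 off [ 0.0003 -0.0016] sd [0.0038 0.0145]
knob 2 n 104 turn deg 72.4 off [ 0.014 -0.005] sd [0.0017 0.0043]
knob 3 n 341 turn deg 46.5 off [ 0.0056 -0.0034] sd [0.0006 0.0121]
knob 4 n 1361 turn deg 46.4 off [ 0.0008 -0.0008] sd [0.0036 0.0143]
knob 1 n 67 turn deg 46.8 off [ 0.0015 -0.0016] sd [0.004  0.0142]
knob 2 n 66 turn deg 46.4 off [ 0.0009 -0.0015] sd [0.0038 0.0142]
[ 0.55855268 -0.05123263  0.25167021] [-7.67272087e-04  9.78219646e-01 -2.07570346e-01 -5.34871969e-04]
35 -0.007 -0.232 0.004 -0.001 0.001 -0.523 ; 35 -0.007 -0.232 0.004 -0.001 0 -1.047 OUT
35 0 0 0.09 0 0 0
```

All four are half tight, at about 46.5 degrees. Round two starts at knob 1.

>>> jog_arm:
  motion: "35 -0.007 -0.232 0.004 0 0 -0.12; 35 -0.007 -0.232 0.004 0 0 -0.24; 35 -0.007 -0.232 0.004 0 0 -0.36; 35 -0.007 -0.232 0.004 0 0 -0.48; 35 -0.007 -0.232 0.004 0 0 -0.6"

```text
time: 19.4
tool_pos: [0.6025, 0.0565, 0.2498]
tool_rot: [-0.001, 0.97, 0.242, -0.0]
contact_force: [0.4, 0.6, 0.8]
gripper_width: 0.35
grasp_force: 0.0
```

>>> jog_arm:
  motion: "35 0 0 0.09 0 0 -0.12; 35 0 0 0.09 0 0 -0.24; 35 0 0 0.09 0 0 -0.36; 35 0 0 0.09 0 0 -0.447; 35 0 0 0.09 0 0 -0.447"

```text
time: 20.02
tool_pos: [0.6025, 0.0563, 0.2049]
tool_rot: [-0.001, 0.839, 0.544, 0.0]
contact_force: [-0.7, 0.1, -0.7]
gripper_width: 0.351
grasp_force: 0.0
```

Run:
```python
from h import *
k=(.6026,.0562);print(state()["tool_pos"])
plan([(35,*k,.162,-24)])
```

```text
[0.60247361 0.05629097 0.2049056 ]
35 0 0 0.086 -0.001 -0.001 -0.001
```

>>> jog_arm:
  motion: "35 0 0 0.086 0 0 0; 35 0 0 0.086 0 0 0; 0 0 0 0.086 0 0 0; 0 0 0 0.086 0 0 0; 0 0 0 0.086 0 0 0"

```text
time: 20.65
tool_pos: [0.6028, 0.0563, 0.1629]
tool_rot: [-0.001, 0.839, 0.545, 0.001]
contact_force: [-0.9, -0.2, 1.0]
gripper_width: 0.138
grasp_force: 63.3
```

>>> jog_arm:
  motion: "0 0 0 0 0 0 0.12; 0 0 0 0 0 0 0.24; 0 0 0 0 0 0 0.36; 0 0 0 0 0 0 0.47; 0 0 0 0 0 0 0.55"

```text
time: 21.28
tool_pos: [0.6031, 0.056, 0.163]
tool_rot: [-0.0, 0.987, 0.162, 0.001]
contact_force: [0.3, -2.1, -1.0]
gripper_width: 0.135
grasp_force: 81.9
```

>>> jog_arm:
  motion: "0 0 0 0 0 0 0.0; 0 0 0 0 0 0 0; 35 0 0 0 0 0 0; 35 0 0 -0.09 0 0 0; 35 0 0 -0.18 0 0 -0.03"

```text
time: 21.9
tool_pos: [0.6016, 0.0566, 0.2518]
tool_rot: [-0.002, 0.983, 0.185, -0.002]
contact_force: [0.6, 0.7, 1.0]
gripper_width: 0.348
grasp_force: 0.0
```

>>> jog_arm:
  motion: "35 0 0 0 0 0 -0.12; 35 0 0 0 0 0 -0.24; 35 0 0 0 0 0 -0.36; 35 0 0 0 0 0 -0.52; 35 0 0 0 0 0 -0.52"

```text
time: 22.52
tool_pos: [0.602, 0.0566, 0.2515]
tool_rot: [-0.002, 0.839, 0.545, 0.0]
contact_force: [-0.2, 0.1, 0.2]
gripper_width: 0.354
grasp_force: 0.0
```

Run:
```python
from h import *
wings(grab_frame("wrist"));print(state()["tool_pos"],state()["tool_rot"])
k=(.4514,-.007)
plan([(35,*k,.25,-24)],[(35,*k,.205,-24)],[(35,*k,.162,-24)])
```

```text
knob 1 n 1447 turn deg 89.9 off [ 0.0007 -0.    ] sd [0.0038 0.0141]
knob 2 n 1486 turn deg 46.7 off [ 0.0015 -0.0007] sd [0.0039 0.0145]
knob 3 n 93 turn deg 69.7 off [0.0052 0.0145] sd [0.0016 0.0039]
knob 4 n 248 turn deg 46.2 off [0.0031 0.0056] sd [0.0005 0.0111]
[0.60208324 0.05653638 0.25158161] [-1.80940210e-03  8.38348050e-01  5.45132340e-01  7.55746425e-05]
35 -0.238 -0.224 0.003 -0.002 -0.001 0.001 
35 0 0 0.09 0 0 0 
35 -0.001 0 0.086 0 0 0
```

>>> jog_arm:
  motion: "35 -0.12 -0.112 0.003 0 0 0; 35 -0.238 -0.224 0.003 0 0 0; 35 -0.238 -0.224 0.003 0 0 0; 35 -0.238 -0.224 0.003 0 0 0; 35 -0.238 -0.224 0.003 0 0 0"

```text
time: 23.2
tool_pos: [0.4521, -0.0068, 0.2506]
tool_rot: [-0.001, 0.839, 0.544, 0.001]
contact_force: [-0.1, 0.3, 0.3]
gripper_width: 0.35
grasp_force: 0.0
```

>>> jog_arm:
  motion: "35 0 0 0.09 0 0 0; 35 0 0 0.09 0 0 0; 35 0 0 0.09 0 0 0; 35 0 0 0.09 0 0 0; 35 0 0 0.09 0 0 0"

```text
time: 23.82
tool_pos: [0.4525, -0.007, 0.2068]
tool_rot: [-0.0, 0.839, 0.545, 0.001]
contact_force: [-0.6, 0.6, 0.9]
gripper_width: 0.348
grasp_force: 0.0
```

>>> jog_arm:
  motion: "35 0 0 0.086 0 0 0; 35 0 0 0.086 0 0 0; 0 0 0 0.086 0 0 0; 0 0 0 0.086 0 0 0; 0 0 0 0.086 0 0 0"

```text
time: 24.45
tool_pos: [0.4519, -0.0068, 0.1638]
tool_rot: [-0.001, 0.839, 0.545, 0.0]
contact_force: [-5.7, 0.9, 2.9]
gripper_width: 0.136
grasp_force: 62.4
```

>>> jog_arm:
  motion: "0 0 0 0 0 0 0.12; 0 0 0 0 0 0 0.24; 0 0 0 0 0 0 0.36; 0 0 0 0 0 0 0.47; 0 0 0 0 0 0 0.55"

```text
time: 25.08
tool_pos: [0.4524, -0.0074, 0.1639]
tool_rot: [0.0, 0.987, 0.163, 0.001]
contact_force: [-3.3, -0.1, 3.3]
gripper_width: 0.136
grasp_force: 80.1
```

>>> jog_arm:
  motion: "0 0 0 0 0 0 0.0; 0 0 0 0 0 0 0; 35 0 0 0 0 0 0; 35 0 0 -0.09 0 0 0; 35 0 0 -0.18 0 0 -0.03"

```text
time: 25.7
tool_pos: [0.4515, -0.0068, 0.2524]
tool_rot: [-0.002, 0.983, 0.185, -0.001]
contact_force: [1.2, -1.3, -0.1]
gripper_width: 0.351
grasp_force: 0.0
```

>>> jog_arm:
  motion: "35 0 0 0 0 0 -0.12; 35 0 0 0 0 0 -0.24; 35 0 0 0 0 0 -0.36; 35 0 0 0 0 0 -0.52; 35 0 0 0 0 0 -0.52"

```text
time: 26.32
tool_pos: [0.4519, -0.0069, 0.252]
tool_rot: [-0.001, 0.838, 0.545, 0.001]
contact_force: [-0.4, 0.2, 0.2]
gripper_width: 0.352
grasp_force: 0.0
```

Run:
```python
from h import *
wings(grab_frame("wrist"));print(state()["tool_pos"],state()["tool_rot"])
k2=(.4954,.1002)
plan([(35,*k2,.25,21)],[(35,*k2,.25,66)],[(35,*k2,.205,66)],[(35,*k2,.162,66)])
```

```text
knob 1 n 1375 turn deg 93.6 off [-0.0034 -0.0038] sd [0.0038 0.0106]
knob 2 n 2011 turn deg 46.9 off [ 0.     -0.0005] sd [0.0037 0.014 ]
knob 3 n 1455 turn deg 89.8 off [0.0006 0.    ] sd [0.0038 0.0141]
knob 4 n 1422 turn deg 46.4 off [0.0005 0.0004] sd [0.0038 0.0144]
[ 0.45191198 -0.0069267   0.25193493] [-1.13237014e-03  8.38083778e-01  5.45540081e-01  5.65324272e-04]
35 0.231 -0.007 0.004 0 -0.002 -0.522 
35 0 0 0 0 0 -0.524 
35 0 0 0.09 0 0 0 
35 0 0 0.086 0 0 0
```

>>> jog_arm:
  motion: "35 0.12 0 0.004 0 0 -0.12; 35 0.231 -0.007 0.004 0 0 -0.24; 35 0.231 -0.007 0.004 0 0 -0.36; 35 0.231 -0.007 0.004 0 0 -0.48; 35 0.231 -0.007 0.004 0 0 -0.522"

```text
time: 27.0
tool_pos: [0.4956, 0.1004, 0.25]
tool_rot: [-0.001, 0.567, 0.824, 0.001]
contact_force: [0.2, -0.5, -0.8]
gripper_width: 0.35
grasp_force: 0.0
```

>>> jog_arm:
  motion: "35 0 0 0 0 0 -0.12; 35 0 0 0 0 0 -0.24; 35 0 0 0 0 0 -0.36; 35 0 0 0 0 0 -0.48; 35 0 0 0 0 0 -0.524"

```text
time: 27.62
tool_pos: [0.4956, 0.1001, 0.2501]
tool_rot: [-0.001, 0.208, 0.978, 0.001]
contact_force: [0.7, 0.1, -0.5]
gripper_width: 0.348
grasp_force: 0.0
```

>>> jog_arm:
  motion: "35 0 0 0.09 0 0 0; 35 0 0 0.09 0 0 0; 35 0 0 0.09 0 0 0; 35 0 0 0.09 0 0 0; 35 0 0 0.09 0 0 0"

```text
time: 28.25
tool_pos: [0.4962, 0.1001, 0.207]
tool_rot: [0.001, 0.209, 0.978, 0.001]
contact_force: [0.2, 0.4, -0.1]
gripper_width: 0.349
grasp_force: 0.0
```

>>> jog_arm:
  motion: "35 0 0 0.086 0 0 0; 35 0 0 0.086 0 0 0; 0 0 0 0.086 0 0 0; 0 0 0 0.086 0 0 0; 0 0 0 0.086 0 0 0"

```text
time: 28.88
tool_pos: [0.4957, 0.0997, 0.1639]
tool_rot: [-0.0, 0.209, 0.978, 0.0]
contact_force: [-4.6, -4.0, 2.1]
gripper_width: 0.133
grasp_force: 62.0
```

>>> jog_arm:
  motion: "0 0 0 0 0 0 0.12; 0 0 0 0 0 0 0.24; 0 0 0 0 0 0 0.36; 0 0 0 0 0 0 0.47; 0 0 0 0 0 0 0.55"

```text
time: 29.5
tool_pos: [0.4956, 0.0994, 0.1639]
tool_rot: [0.0, 0.583, 0.812, -0.0]
contact_force: [-4.4, -4.1, 4.1]
gripper_width: 0.139
grasp_force: 80.7
```

>>> jog_arm:
  motion: "0 0 0 0 0 0 0.0; 0 0 0 0 0 0 0; 35 0 0 0 0 0 0; 35 0 0 -0.09 0 0 0; 35 0 0 -0.18 0 0 -0.03"

```text
time: 30.12
tool_pos: [0.4957, 0.1005, 0.254]
tool_rot: [-0.001, 0.564, 0.826, 0.001]
contact_force: [0.1, 1.6, 0.8]
gripper_width: 0.347
grasp_force: 0.0
```

>>> jog_arm:
  motion: "35 0 0 0 0 0 -0.12; 35 0 0 0 0 0 -0.24; 35 0 0 0 0 0 -0.36; 35 0 0 0 0 0 -0.52; 35 0 0 0 0 0 -0.52"

```text
time: 30.75
tool_pos: [0.4962, 0.1005, 0.2535]
tool_rot: [0.001, 0.207, 0.978, 0.002]
contact_force: [0.2, 0.4, 0.2]
gripper_width: 0.353
grasp_force: 0.0
```

Run:
```python
from h import *
wings(grab_frame("wrist"));print(state()["tool_pos"],state()["tool_rot"])
k4=(.5586,-.051)
plan([(35,*k4,.25,66)],[(35,*k4,.205,66)],[(35,*k4,.162,66)])
```

```text
knob 1 n 554 turn deg 78.4 off [-0.0107 -0.0025] sd [0.0031 0.008 ]
knob 2 n 1425 turn deg 89.7 off [-0.0001 -0.0002] sd [0.0038 0.0141]
knob 3 n 1526 turn deg 89.8 off [0.0006 0.0002] sd [0.0037 0.014 ]
knob 4 n 122 turn deg 75.7 off [-0.0116  0.0042] sd [0.0019 0.0043]
[0.49620593 0.10048978 0.25351228] [5.84518206e-04 2.07242791e-01 9.78287773e-01 1.76529114e-03]
35 -0.237 -0.226 0.006 0.002 0 0.001 
35 0 0 0.09 0 0 0 
35 0 -0.001 0.086 0 0 0
```

>>> jog_arm:
  motion: "35 -0.12 -0.112 0.006 0 0 0; 35 -0.237 -0.226 0.006 0 0 0; 35 -0.237 -0.226 0.006 0 0 0; 35 -0.237 -0.226 0.006 0 0 0; 35 -0.237 -0.226 0.006 0 0 0"

```text
time: 31.42
tool_pos: [0.5578, -0.051, 0.2496]
tool_rot: [-0.0, 0.209, 0.978, 0.001]
contact_force: [0.3, -0.6, 0.5]
gripper_width: 0.349
grasp_force: 0.0
```

>>> jog_arm:
  motion: "35 0 0 0.09 0 0 0; 35 0 0 0.09 0 0 0; 35 0 0 0.09 0 0 0; 35 0 0 0.09 0 0 0; 35 0 0 0.09 0 0 0"

```text
time: 32.05
tool_pos: [0.5582, -0.0515, 0.2058]
tool_rot: [0.001, 0.209, 0.978, 0.001]
contact_force: [1.2, -0.4, -0.1]
gripper_width: 0.355
grasp_force: 0.0
```

>>> jog_arm:
  motion: "35 0 0 0.086 0 0 0; 35 0 0 0.086 0 0 0; 0 0 0 0.086 0 0 0; 0 0 0 0.086 0 0 0; 0 0 0 0.086 0 0 0"

```text
time: 32.67
tool_pos: [0.5581, -0.0514, 0.1626]
tool_rot: [0.0, 0.209, 0.978, 0.001]
contact_force: [-1.2, 1.0, 1.1]
gripper_width: 0.139
grasp_force: 62.9
```

>>> jog_arm:
  motion: "0 0 0 0 0 0 0.12; 0 0 0 0 0 0 0.24; 0 0 0 0 0 0 0.36; 0 0 0 0 0 0 0.47; 0 0 0 0 0 0 0.55"

```text
time: 33.3
tool_pos: [0.5584, -0.051, 0.1627]
tool_rot: [0.0, 0.583, 0.812, 0.001]
contact_force: [0.5, 2.5, 0.5]
gripper_width: 0.133
grasp_force: 82.6
```

>>> jog_arm:
  motion: "0 0 0 0 0 0 0.0; 0 0 0 0 0 0 0; 35 0 0 0 0 0 0; 35 0 0 -0.09 0 0 0; 35 0 0 -0.18 0 0 0"

```text
time: 33.92
tool_pos: [0.5567, -0.052, 0.2508]
tool_rot: [-0.002, 0.584, 0.811, -0.0]
contact_force: [0.4, 0.6, 0.3]
gripper_width: 0.352
grasp_force: 0.0
```

>>> jog_arm:
  motion: "35 0 0 0 0 0 0; 35 0 0 0 0 0 0; 35 0 0 0 0 0 0; 35 0 0 0 0 0 0; 35 0 0 0 0 0 0"

```text
time: 34.55
tool_pos: [0.5573, -0.0515, 0.2504]
tool_rot: [-0.001, 0.583, 0.812, 0.0]
contact_force: [0.5, -0.2, -1.1]
gripper_width: 0.349
grasp_force: 0.0
```

Run:
```python
from h import *
wings(grab_frame("wrist"));wings(grab_frame("top"));print(state()["tool_pos"],state()["tool_rot"])
plan([(50,.508,-.292,.21,-1.4)])
```

```text
knob 1 n 1787 turn deg 89.8 off [ 0.0002 -0.0006] sd [0.0037 0.0143]
knob 3 n 1730 turn deg 89.8 off [ 0.0009 -0.0006] sd [0.0037 0.0144]
knob 4 n 1389 turn deg 89.8 off [0.0002 0.    ] sd [0.0037 0.0143]
knob 1 n 65 turn deg 90.5 off [ 0.0011 -0.0015] sd [0.0039 0.0142]
knob 2 n 66 turn deg 90.8 off [ 0.0004 -0.0015] sd [0.0039 0.0141]
[ 0.55746349 -0.0515246   0.25081334] [-1.08627414e-03  5.83218698e-01  8.12314369e-01  3.70273130e-04]
50 -0.424 -0.247 0.081 -0.001 -0.001 0.233
```

All four are at 90 degrees. Now the drawer handle.

>>> jog_arm:
  motion: "30 -0.1 -0.06 0 0 0 0.1; 30 -0.2 -0.12 0 0 0 0.233; 30 -0.3 -0.18 0.03 0 0 0.233; 30 -0.424 -0.247 0.081 0 0 0.233; 30 -0.424 -0.247 0.081 0 0 0.233"

```text
time: 35.28
tool_pos: [0.5066, -0.2942, 0.2082]
tool_rot: [-0.002, 0.717, 0.697, -0.0]
contact_force: [0.8, 0.9, -1.2]
gripper_width: 0.302
grasp_force: 0.0
```

>>> jog_arm:
  motion: "30 0 0 0 0 0 0; 30 0 0 0 0 0 0; 30 0 0 0 0 0 0; 30 0 0 0 0 0 0; 30 0 0 0 0 0 0"

```text
time: 35.9
tool_pos: [0.5086, -0.2914, 0.2106]
tool_rot: [-0.001, 0.715, 0.699, 0.0]
contact_force: [-0.4, -0.7, -0.4]
gripper_width: 0.301
grasp_force: 0.0
```

Run:
```python
from h import *
f=grab_frame("wrist");save(f,"w3");P=pts(f);look("wrist",["drawer_handle"])
m=(abs(P[...,2]-.070)<.006)&(abs(P[...,0]-.508)<.02)&(abs(P[...,1]+.293)<.07)
q=P[m];print(m.sum(),np.median(q,0),cv2.minAreaRect(q[:,:2].astype(np.float32)))
print(state()["tool_pos"])
plan([(30,.508,-.292,.052,-1.4)])
```

```text
wrist drawer_handle [(0.68, [0.506, -0.286, 0.07])]
1804 [ 0.50939886 -0.28862876  0.07145604] ((0.5158783793449402, -0.2935953438282013), (0.1091860756278038, 0.02546454221010208), 88.47722625732422)
[ 0.5084177  -0.29164375  0.21041772]
30 -0.001 -0.001 0.317 0 -0.001 0.001
```

View pics/w3.png

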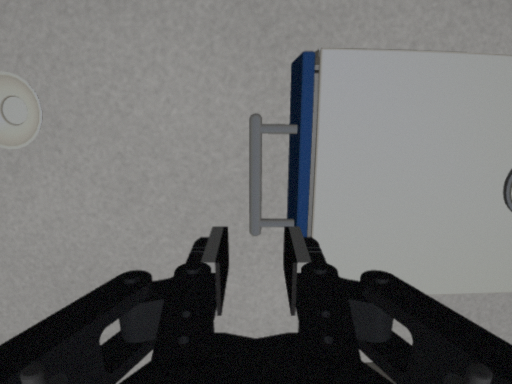

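The bar is at column 255, centred between the fingers. I descend and grip.

>>> jog_arm:
  motion: "30 0 0 0.11 0 0 0; 30 0 0 0.22 0 0 0; 30 0 0 0.317 0 0 0; 30 0 0 0.317 0 0 0; 0 0 0 0.317 0 0 0"

```text
time: 36.62
tool_pos: [0.5086, -0.2919, 0.053]
tool_rot: [-0.001, 0.716, 0.699, 0.0]
contact_force: [-1.9, 0.5, -7.2]
gripper_width: 0.106
grasp_force: 52.5
```

>>> jog_arm:
  motion: "0 0 0 0 0 0 0; 0 0 0 0 0 0 0; 0 0 0 0 0 0 0; 0 0 0 0 0 0 0; 0 0 0 0 0 0 0"

```text
time: 37.25
tool_pos: [0.5088, -0.2919, 0.0529]
tool_rot: [-0.0, 0.716, 0.699, 0.001]
contact_force: [-1.4, 1.2, 4.0]
gripper_width: 0.107
grasp_force: 59.2
```

>>> jog_arm:
  motion: "0 0 -0.02 0 0 0 0; 0 0 -0.06 0 0 0 0; 0 0 -0.1 0 0 0 0; 0 0 -0.14 0 0 0 0; 0 0 -0.18 0 0 0 0"

```text
time: 37.88
tool_pos: [0.4182, -0.2894, 0.0529]
tool_rot: [-0.0, 0.716, 0.699, 0.001]
contact_force: [0.8, 2.4, 6.5]
gripper_width: 0.099
grasp_force: 60.2
```

>>> jog_arm:
  motion: "0 0 -0.04 0 0 0 0; 0 0 -0.08 0 0 0 0; 0 0 -0.12 0 0 0 0; 0 0 -0.16 0 0 0 0; 0 0 -0.19 0 0 0 0"

```text
time: 38.5
tool_pos: [0.323, -0.2868, 0.0528]
tool_rot: [-0.001, 0.716, 0.698, 0.001]
contact_force: [1.3, 4.6, 7.6]
gripper_width: 0.101
grasp_force: 60.4
```

>>> jog_arm:
  motion: "0 0 0 0 0 0 0; 30 0 0 0 0 0 0; 30 0 0 0 0 0 0; 30 0 0 -0.1 0 0 0; 30 0 0 -0.2 0 0 0"

```text
time: 39.12
tool_pos: [0.3226, -0.2867, 0.1519]
tool_rot: [-0.002, 0.716, 0.699, 0.0]
contact_force: [0.7, -0.2, -0.1]
gripper_width: 0.3
grasp_force: 0.0
```

Run:
```python
from h import *
plan([(40,.36,-.29,.28,-46)],[(40,.37,-.29,.28,-91.4)])
```

```text
40 -0.004 0.074 -0.256 -0.003 -0.002 0.519 
40 0.015 0.014 0 0.001 0 0.529
```

>>> jog_arm:
  motion: "40 0 0 -0.12 0 0 0.12; 40 0 0.074 -0.256 0 0 0.24; 40 0 0.074 -0.256 0 0 0.36; 40 0 0.074 -0.256 0 0 0.48; 40 0 0.074 -0.256 0 0 0.519"

```text
time: 39.75
tool_pos: [0.3605, -0.2885, 0.2797]
tool_rot: [-0.001, 0.928, 0.374, -0.0]
contact_force: [-0.5, -1.0, 0.8]
gripper_width: 0.4
grasp_force: 0.0
```

>>> jog_arm:
  motion: "40 0.015 0.014 0 0 0 0.12; 40 0.015 0.014 0 0 0 0.24; 40 0.015 0.014 0 0 0 0.36; 40 0.015 0.014 0 0 0 0.48; 40 0.015 0.014 0 0 0 0.529"

```text
time: 40.38
tool_pos: [0.3705, -0.2882, 0.2793]
tool_rot: [-0.001, 1.0, -0.014, -0.001]
contact_force: [-0.3, -0.2, -0.1]
gripper_width: 0.401
grasp_force: 0.0
```

>>> jog_arm:
  motion: "40 0 0 0 0 0 0; 40 0 0 0 0 0 0; 40 0 0 0 0 0 0; 40 0 0 0 0 0 0; 40 0 0 0 0 0 0"

```text
time: 41.0
tool_pos: [0.3707, -0.2882, 0.2799]
tool_rot: [-0.001, 1.0, -0.012, -0.0]
contact_force: [-0.0, -0.1, -0.2]
gripper_width: 0.4
grasp_force: 0.0
```

Run:
```python
from h import *
print(state()["tool_pos"],state()["tool_rot"])
f=grab_frame("wrist");save(f,"w4")
look("wrist",["chute","chute_grip","chute_mouth","tablet","drawer_handle"])
f=grab_frame("top");look("top",["chute","chute_grip","chute_mouth","tablet","drawer_handle"])
f=grab_frame("side");look("side",["chute","chute_grip","chute_mouth","tablet","drawer_handle"])
```

```text
[ 0.37067626 -0.28824688  0.2799164 ] [-8.64025348e-04  9.99921469e-01 -1.24970342e-02 -3.66011459e-04]
wrist chute [(0.56, [0.442, -0.258, 0.012])]
wrist chute_grip [(0.57, [0.464, -0.257, 0.056])]
wrist chute_mouth [(0.56, [0.386, -0.249, 0.014])]
wrist tablet [(0.72, [0.427, -0.251, 0.022]), (0.71, [0.431, -0.318, 0.02]), (0.54, [0.48, -0.256, 0.017])]
wrist drawer_handle [(0.9, [0.323, -0.285, 0.068])]
top chute [(0.59, [0.444, -0.255, 0.012])]
top chute_grip [(0.78, [0.465, -0.257, 0.058]), (0.26, [0.53, 0.024, 0.188]), (0.19, [0.527, 0.022, 0.002])]
top chute_mouth [(0.73, [0.386, -0.25, 0.014])]
top tablet [(0.52, [0.432, -0.326, 0.016]), (0.45, [0.429, -0.246, 0.022])]
top drawer_handle [(0.96, [0.322, -0.288, 0.072]), (0.21, [0.785, 0.008, 0.001])]
side chute [(0.62, [0.444, -0.256, 0.011])]
side chute_grip [(0.95, [0.465, -0.255, 0.056])]
side chute_mouth [(0.69, [0.392, -0.251, 0.016])]
side tablet [(0.49, [0.432, -0.321, 0.018]), (0.37, [0.425, -0.251, 0.023])]
side drawer_handle [(0.92, [0.322, -0.291, 0.07])]
```

View pics/w4.png

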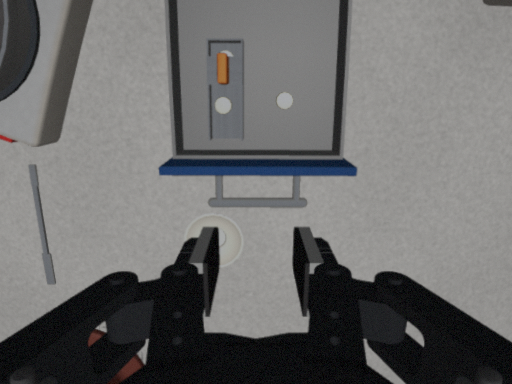

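The open drawer shows the chute at (226,90), with its orange plate at (223,68), a tablet at (223,105) and one partly hidden at (227,53). One loose tablet lies at (285,101).

Run:
```python
from h import *
f=grab_frame("wrist");P=pts(f);c=f["color"].astype(int)
m=(c[...,0]>c[...,2]+60)&(P[...,2]>.058)&(P[...,2]<.08)&(abs(P[...,1]+.256)<.05)&(abs(P[...,0]-.46)<.05)
q=P[m][:,:2].astype(np.float32);print(m.sum(),P[m].mean(0),cv2.minAreaRect(q))
# tray/chute side walls
m=(abs(P[...,2]-.034)<.004)&(abs(P[...,1]+.256)<.03)&(abs(P[...,0]-.44)<.07)
print(m.sum(),cv2.minAreaRect(P[m][:,:2].astype(np.float32)))
plan([(35,.4645,-.2565,.10,-92)],[(35,.4645,-.2565,.042,-92)])
```

```text
288 [ 0.46664432 -0.25581273  0.06727048] ((0.466252863407135, -0.25575023889541626), (0.010072796605527401, 0.029111076146364212), 87.3509521484375)
1115 ((0.4367002844810486, -0.2586692273616791), (0.05930672213435173, 0.12690502405166626), 87.75303649902344)
35 0.186 -0.068 0.36 -0.001 0.001 0.006 
35 0 0 0.116 0 0 0
```

>>> jog_arm:
  motion: "35 0.186 -0.069 0.1 0 0 0.01; 35 0.188 -0.069 0.2 0 0 0.01; 35 0.188 -0.069 0.3 0 0 0.012; 35 0.188 -0.069 0.36 0 0 0.012; 35 0.188 -0.069 0.36 0 0 0.012"

```text
time: 42.58
tool_pos: [0.4631, -0.2539, 0.096]
tool_rot: [-0.003, 1.0, -0.021, -0.004]
contact_force: [-0.1, 0.4, -0.7]
gripper_width: 0.35
grasp_force: 0.0
```

>>> jog_arm:
  motion: "35 0 0 0.05 0 0 0; 35 0 0 0.116 0 0 0; 35 0 0 0.116 0 0 0; 0 0 0 0.116 0 0 0; 0 0 0 0.116 0 0 0"

```text
time: 43.2
tool_pos: [0.4669, -0.2569, 0.0446]
tool_rot: [0.0, 1.0, -0.022, 0.001]
contact_force: [0.0, -0.5, 4.2]
gripper_width: 0.108
grasp_force: 61.5
```

>>> jog_arm:
  motion: "0 0 0 0 0 0 0; 0 0 0 0 0 0 0; 0 0 0 -0.02 0 0 0; 0 0 0 -0.06 0 0 0; 0 0 0 -0.1 0 0 0"

```text
time: 43.82
tool_pos: [0.465, -0.2555, 0.0924]
tool_rot: [-0.001, 1.0, -0.022, -0.001]
contact_force: [-0.3, 0.3, -1.1]
gripper_width: 0.1
grasp_force: 60.7
```

>>> jog_arm:
  motion: "0 0 0 -0.04 0 0 0; 0 0 0 -0.08 0 0 0; 0 0 0 -0.12 0 0 0; 0 0 0 -0.16 0 0 0; 0 0 0 -0.18 0 0 0"

```text
time: 44.45
tool_pos: [0.466, -0.2564, 0.1839]
tool_rot: [-0.0, 1.0, -0.022, 0.001]
contact_force: [-0.6, -0.0, -2.7]
gripper_width: 0.106
grasp_force: 60.7
```

Run:
```python
from h import *
print(state()["tool_pos"],state()["tool_rot"])
f=grab_frame("wrist");save(f,"w5")
look("wrist",["chute","chute_grip","chute_mouth","tablet"])
```

```text
[ 0.46599335 -0.25636711  0.18389237] [-2.10670950e-04  9.99766670e-01 -2.15930819e-02  5.47224251e-04]
wrist chute [(0.6, [0.441, -0.258, 0.151])]
wrist chute_grip [(0.91, [0.462, -0.256, 0.198])]
wrist chute_mouth [(0.83, [0.387, -0.249, 0.152]), (0.22, [0.43, -0.252, 0.158])]
wrist tablet [(0.9, [0.43, -0.321, 0.02]), (0.66, [0.479, -0.258, 0.158]), (0.47, [0.431, -0.251, 0.161])]
```

View pics/w5.png

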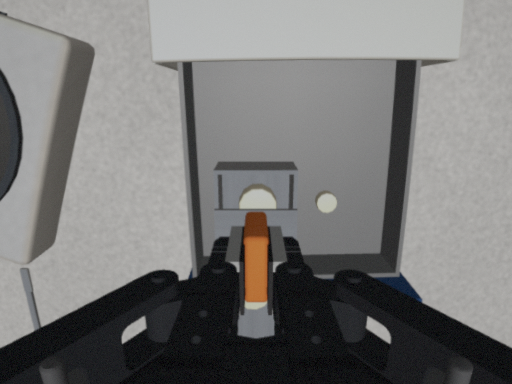

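The chute is held level. Tablets show in it at (258,200) and just behind the fingers at (255,310); the loose one is at (327,203). Next: the approach over the neck, then the tilt.

```bash
cat >> h.py <<'E'
MT=np.array([-.0785,0,.0306])   # mouth in tool frame
def pour(g,a,dx=.008,z=.198,psi=-90):
    o=ori(psi,-a);p=np.array([C[0]+dx,C[1],z])-o.apply(MT);return (g,*p.round(4),psi,-a)
E
python3 - <<'E'
from h import *
print(ori(-90,-30).as_matrix().round(2).tolist(), pour(0,10), pour(0,60))
a=pour(0,8)
plan([(0,.48,-.25,.30,-91)],[(0,a[1],-.02,.32,-90)],[(0,a[1],a[2],.29,-90)],[pour(0,8)],[pour(0,17),pour(0,26),pour(0,35),pour(0,44),pour(0,53)],[pour(0,58)])
E
```

```text
[[0.87, 0.0, 0.5], [0.0, -1.0, 0.0], [0.5, 0.0, -0.87]] (0, np.float64(0.607), np.float64(0.0246), np.float64(0.2418), -90, -10) (0, np.float64(0.5477), np.float64(0.0246), np.float64(0.2813), -90, -60)
0 0.029 -0.013 -0.238 -0.002 0.002 -0.017 
0 0.249 -0.465 -0.04 0 0 -0.012 
0 0 -0.089 0.06 0 0 0 
0 0 0 0.101 0 0.093 0 
0 -0.012 0 -0.023 0 0.104 0 ; 0 -0.027 0 -0.045 0 0.209 0 ; 0 -0.045 0 -0.064 0 0.314 0 ; 0 -0.066 0 -0.08 0 0.418 0 ; 0 -0.09 0 -0.093 0 0.523 0 
0 -0.006 0 -0.013 0 0.058 0
```

>>> jog_arm:
  motion: "0 0 0 -0.05 0 0 0; 0 0.01 -0.005 -0.11 0 0 0; 0 0.02 -0.01 -0.17 0 0 -0.01; 0 0.029 -0.013 -0.22 0 0 -0.017; 0 0.029 -0.013 -0.238 0 0 -0.017"

```text
time: 45.32
tool_pos: [0.4807, -0.2504, 0.3017]
tool_rot: [-0.001, 1.0, -0.009, 0.0]
contact_force: [0.2, 0.4, -1.5]
gripper_width: 0.107
grasp_force: 60.7
```

>>> jog_arm:
  motion: "0 0.03 -0.06 -0.01 0 0 0; 0 0.08 -0.15 -0.02 0 0 0; 0 0.13 -0.24 -0.03 0 0 0; 0 0.18 -0.33 -0.04 0 0 -0.01; 0 0.22 -0.41 -0.04 0 0 -0.012"

```text
time: 45.95
tool_pos: [0.5942, -0.0457, 0.3197]
tool_rot: [-0.001, 1.0, 0.0, -0.001]
contact_force: [0.4, 0.1, -0.9]
gripper_width: 0.104
grasp_force: 60.7
```

>>> jog_arm:
  motion: "0 0.02 -0.04 0 0 0 0; 0 0.029 -0.08 0 0 0 0; 0 0.029 -0.12 0.03 0 0 0; 0 0.029 -0.144 0.06 0 0 0; 0 0.029 -0.144 0.06 0 0 0"

```text
time: 46.58
tool_pos: [0.6069, 0.0252, 0.2882]
tool_rot: [-0.001, 1.0, 0.0, -0.003]
contact_force: [1.1, -0.9, -1.6]
gripper_width: 0.101
grasp_force: 60.7
```

>>> jog_arm:
  motion: "0 0 0 0 0 0 0; 0 0 0 0 0 0 0; 0 0 0 0 0 0 0; 0 0 0 0 0 0 0; 0 0 0 0 0 0 0"

```text
time: 47.2
tool_pos: [0.6084, 0.0246, 0.2914]
tool_rot: [-0.001, 1.0, 0.0, -0.0]
contact_force: [-0.8, -0.1, -2.0]
gripper_width: 0.104
grasp_force: 60.7
```

Run:
```python
from h import *
print(state()["tool_pos"],state()["tool_rot"])
f=grab_frame("side");save(f,"s5");look("side",["chute_mouth","chute_grip","tablet","neck"])
f=grab_frame("wrist");save(f,"w6");look("wrist",["chute_mouth","chute_grip","tablet","neck"])
cv2.imwrite("pics/m6.png",np.hstack([cv2.resize(cv2.imread("pics/s5.png")[80:280,150:350],(400,400)),cv2.resize(cv2.imread("pics/w6.png"),(400,300)).copy() if 0 else cv2.resize(cv2.imread("pics/w6.png"),(400,400))]))
plan([pour(0,8)],[pour(0,17),pour(0,26),pour(0,35),pour(0,44),pour(0,53)],[pour(0,58)])
```

```text
[0.6084338  0.02462231 0.29141942] [-8.39466766e-04  9.99999614e-01  7.44960051e-05 -2.49961438e-04]
side chute_mouth [(0.59, [0.531, 0.028, 0.264])]
side chute_grip [(0.69, [0.796, -0.09, 0.002]), (0.67, [0.605, 0.024, 0.306]), (0.32, [0.433, -0.322, 0.019])]
side tablet [(0.61, [0.432, -0.322, 0.017])]
side neck [(0.97, [0.527, 0.02, 0.19]), (0.63, [0.775, 0.109, -0.004]), (0.62, [0.528, 0.024, 0.001])]
wrist chute_mouth [(0.9, [0.529, 0.029, 0.262])]
wrist chute_grip [(0.6, [0.604, 0.025, 0.303])]
wrist tablet [(0.85, [0.618, 0.02, 0.264]), (0.77, [0.43, -0.321, 0.018]), (0.57, [0.536, 0.3, 0.005]), (0.56, [0.568, 0.016, 0.267])]
wrist neck [(0.66, [0.538, 0.298, 0.002])]
0 0 0.001 0.104 -0.001 0.094 0 
0 -0.011 0 -0.024 0 0.104 0 ; 0 -0.026 -0.001 -0.045 0 0.209 0 ; 0 -0.044 -0.001 -0.064 0 0.314 0 ; 0 -0.066 -0.001 -0.08 0 0.418 0 ; 0 -0.089 -0.001 -0.093 0 0.523 0 
0 -0.006 0 -0.013 0 0.058 0
```

View pics/m6.png

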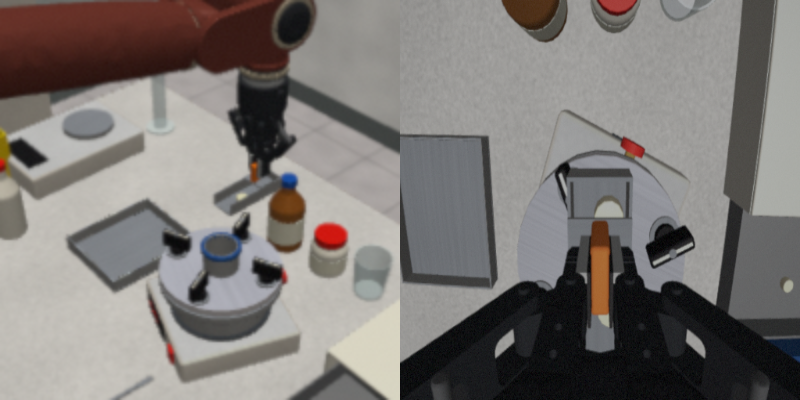

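The level chute's mouth is above the neck, and two tablets are in it. I lower and tilt.

>>> jog_arm:
  motion: "0 0 0 0.05 0 0.05 0; 0 0 0.001 0.104 0 0.094 0; 0 0 0.001 0.104 0 0.094 0; 0 0 0.001 0.104 0 0.094 0; 0 0 0.001 0.104 0 0.094 0"

```text
time: 48.32
tool_pos: [0.6097, 0.0242, 0.2416]
tool_rot: [-0.001, 0.997, 0.0, 0.072]
contact_force: [-0.3, 0.5, -2.3]
gripper_width: 0.098
grasp_force: 60.7
```

>>> jog_arm:
  motion: "0 -0.011 0 -0.024 0 0.104 0; 0 -0.026 0 -0.045 0 0.209 0; 0 -0.044 0 -0.064 0 0.314 0; 0 -0.066 0 -0.08 0 0.418 0; 0 -0.089 0 -0.093 0 0.523 0"

```text
time: 48.95
tool_pos: [0.558, 0.0242, 0.2822]
tool_rot: [-0.001, 0.893, 0.0, 0.45]
contact_force: [-0.0, 0.3, -1.7]
gripper_width: 0.106
grasp_force: 60.8
```

>>> jog_arm:
  motion: "0 -0.006 0 -0.013 0 0.058 0; 0 -0.006 0 -0.013 0 0.058 0; 0 -0.006 0 -0.013 0 0.058 0; 0 -0.006 0 -0.013 0 0.058 0; 0 -0.006 0 -0.013 0 0.058 0"

```text
time: 49.58
tool_pos: [0.5513, 0.0242, 0.2814]
tool_rot: [-0.001, 0.875, -0.0, 0.485]
contact_force: [-0.2, 0.6, -2.1]
gripper_width: 0.105
grasp_force: 60.8
```

Run:
```python
from h import *
print(state()["tool_pos"],rot().as_matrix().round(2).tolist())
f=grab_frame("side");save(f,"s7");look("side",["chute_mouth","chute_grip","tablet"])
f=grab_frame("wrist");save(f,"w7");look("wrist",["chute_mouth","chute_grip","tablet"])
f=grab_frame("top");look("top",["tablet"])
cv2.imwrite("pics/m7.png",np.hstack([cv2.resize(cv2.imread("pics/s7.png")[80:280,150:350],(400,400)),cv2.resize(cv2.imread("pics/w7.png"),(400,400))]))
```

```text
[0.55133355 0.02422717 0.2813764 ] [[0.53, 0.0, 0.85], [-0.0, -1.0, 0.0], [0.85, -0.0, -0.53]]
side chute_mouth [(0.56, [0.536, 0.028, 0.2])]
side chute_grip [(0.71, [0.539, 0.025, 0.288])]
side tablet [(0.36, [0.432, -0.319, 0.019])]
wrist chute_mouth [(0.96, [0.53, 0.028, 0.199])]
wrist chute_grip [(0.81, [0.538, 0.022, 0.285])]
wrist tablet []
top tablet [(0.56, [0.429, -0.325, 0.018]), (0.38, [0.79, 0.005, -0.003])]
```

View pics/m7.png

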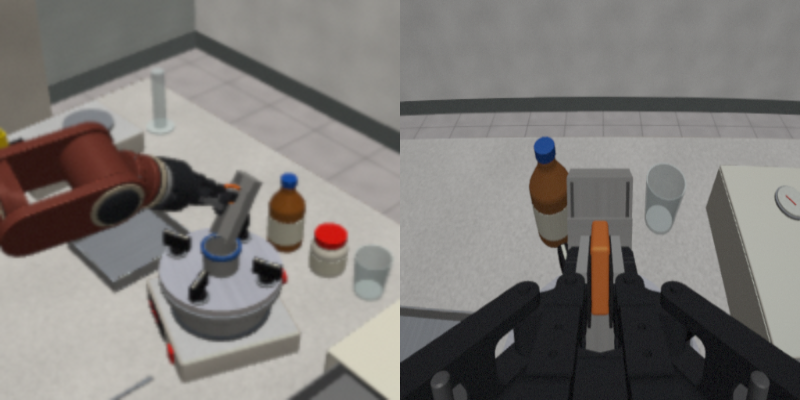

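The chute is empty, with no tablet left in it or on the head. I level it, lift away and check the tray.

Run:
```python
from h import *
plan([(0,.553,.0245,.32,-90,-50),(0,.57,.03,.34,-90,-15)],[(0,.555,.20,.33,-90)])
```

```text
0 0.069 -0.001 -0.038 -0.001 -0.093 -0.001 ; 0 0.121 -0.012 -0.03 -0.001 -0.5 -0.001 
0 -0.034 -0.34 0.011 0 -0.174 0
```

>>> jog_arm:
  motion: "0 0.069 0 -0.038 0 -0.08 0; 0 0.09 0 -0.036 0 -0.19 0; 0 0.1 0 -0.033 0 -0.3 0; 0 0.121 -0.012 -0.03 0 -0.4 0; 0 0.121 -0.012 -0.03 0 -0.5 0"

```text
time: 50.7
tool_pos: [0.5713, 0.0304, 0.3419]
tool_rot: [-0.001, 0.992, 0.0, 0.13]
contact_force: [-0.6, -0.2, -1.6]
gripper_width: 0.104
grasp_force: 60.7
```

>>> jog_arm:
  motion: "0 -0.01 -0.1 0 0 -0.1 0; 0 -0.02 -0.2 0 0 -0.174 0; 0 -0.034 -0.3 0.011 0 -0.174 0; 0 -0.034 -0.34 0.011 0 -0.174 0; 0 -0.034 -0.34 0.011 0 -0.174 0"

```text
time: 51.32
tool_pos: [0.5552, 0.201, 0.3305]
tool_rot: [-0.001, 1.0, 0.001, 0.001]
contact_force: [0.4, -0.3, -1.3]
gripper_width: 0.104
grasp_force: 60.8
```

>>> jog_arm:
  motion: "0 0 0 0 0 0 0; 0 0 0 0 0 0 0; 0 0 0 0 0 0 0; 0 0 0 0 0 0 0; 0 0 0 0 0 0 0"

```text
time: 51.95
tool_pos: [0.5551, 0.2, 0.3305]
tool_rot: [-0.001, 1.0, -0.0, 0.0]
contact_force: [0.2, -1.1, -1.8]
gripper_width: 0.103
grasp_force: 60.8
```

Run:
```python
from h import *
print(state()["tool_pos"],rot().as_matrix().round(2).tolist())
f=grab_frame("wrist");save(f,"w8");look("wrist",["tray","tablet","chute_mouth","chute_grip"])
f=grab_frame("side");look("side",["tray","tablet"])
for c in ["top","side"]:
  f=grab_frame(c);P=pts(f);look(c,["tray"])
  m=(abs(P[...,2]-.028)<.008)&(abs(P[...,0]-.53)<.15)&(abs(P[...,1]-.3)<.13);m&=~((P[...,1]<.2)&(P[...,0]>.48))
  print("tray",cv2.minAreaRect(P[m][:,:2].astype(np.float32)),m.sum())
plan([(0,.5585,.30,.12,-91)],[(0,.5585,.30,.038,-91)])
```

```text
[0.5551314  0.19995202 0.33052394] [[1.0, -0.0, 0.0], [-0.0, -1.0, 0.0], [0.0, -0.0, -1.0]]
wrist tray [(0.71, [0.529, 0.028, -0.0]), (0.59, [0.535, 0.302, 0.002])]
wrist tablet [(0.23, [0.528, 0.025, 0.189])]
wrist chute_mouth [(0.82, [0.474, 0.204, 0.298])]
wrist chute_grip [(0.84, [0.551, 0.197, 0.341])]
side tray [(0.93, [0.534, 0.303, -0.003])]
side tablet [(0.54, [0.533, 0.296, 0.0]), (0.51, [0.432, -0.319, 0.019])]
top tray [(0.96, [0.538, 0.298, 0.001])]
tray ((0.5379089713096619, 0.34777238965034485), (0.07434133440256119, 0.1960166096687317), 88.53583526611328) 99
side tray []
tray ((0.5352064967155457, 0.2996750473976135), (0.1768953949213028, 0.2048238217830658), 88.54950714111328) 295
0 0.007 -0.199 0.421 -0.001 0 0.012 
0 -0.001 0 0.164 0 0 0
```

View pics/w8.png

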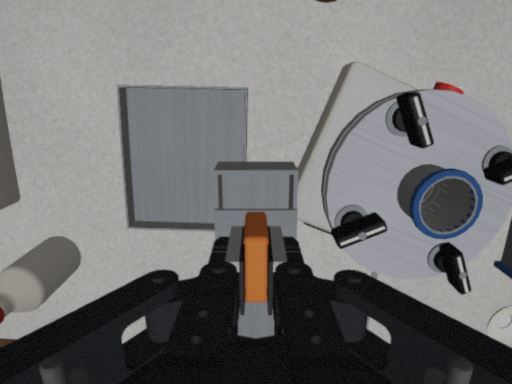

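The chute is empty (256,190), no tablet shows on the head, and the tray is at (185,155), unmoved. I lay the chute down.

>>> jog_arm:
  motion: "0 0.007 -0.1 0.08 0 0 0.012; 0 0.007 -0.199 0.18 0 0 0.012; 0 0.007 -0.199 0.28 0 0 0.012; 0 0.007 -0.199 0.38 0 0 0.012; 0 0.007 -0.199 0.421 0 0 0.012"

```text
time: 53.18
tool_pos: [0.5565, 0.2994, 0.1159]
tool_rot: [0.0, 1.0, -0.009, -0.003]
contact_force: [-0.4, -0.2, -1.1]
gripper_width: 0.103
grasp_force: 60.7
```

>>> jog_arm:
  motion: "0 0 0 0.03 0 0 0; 0 0 0 0.07 0 0 0; 0 0 0 0.11 0 0 0; 0 0 0 0.14 0 0 0; 0 0 0 0.14 0 0 0"

```text
time: 53.8
tool_pos: [0.5577, 0.2997, 0.0483]
tool_rot: [-0.0, 1.0, -0.009, -0.001]
contact_force: [-0.7, 0.1, -2.7]
gripper_width: 0.107
grasp_force: 60.7
```

>>> jog_arm:
  motion: "0 0 0 0.008 0 0 0; 0 0 0 0.016 0 0 0; 0 0 0 0.023 0 0 0; 0 0 0 0.026 0 0 0; 0 0 0 0.026 0 0 0"

```text
time: 54.42
tool_pos: [0.5587, 0.3002, 0.037]
tool_rot: [-0.001, 1.0, -0.009, 0.0]
contact_force: [-0.0, -0.3, -1.3]
gripper_width: 0.103
grasp_force: 60.8
```

>>> jog_arm:
  motion: "0 0 0 0.003 0 0 0; 0 0 0 0.003 0 0 0; 30 0 0 0.003 0 0 0; 30 0 0 0.003 0 0 0; 30 0 0 0.003 0 0 0"

```text
time: 55.05
tool_pos: [0.559, 0.3003, 0.0359]
tool_rot: [-0.001, 1.0, -0.009, 0.001]
contact_force: [0.5, 0.8, 0.0]
gripper_width: 0.301
grasp_force: 0.0
```

>>> jog_arm:
  motion: "30 0 0 -0.04 0 0 0; 30 0 0 -0.12 0 0 0; 30 0 0 -0.24 0 0 0; 30 0 0 -0.36 0 0 0; 30 0 0 -0.42 0 0 0"

```text
time: 55.68
tool_pos: [0.5602, 0.3005, 0.2529]
tool_rot: [-0.003, 1.0, -0.009, 0.004]
contact_force: [-0.9, 0.9, 0.2]
gripper_width: 0.299
grasp_force: 0.0
```

>>> jog_arm:
  motion: "30 0 0 0 0 0 0; 30 0 0 0 0 0 0; 30 0 0 0 0 0 0; 30 0 0 0 0 0 0; 30 0 0 0 0 0 0"

```text
time: 56.3
tool_pos: [0.5583, 0.2997, 0.2447]
tool_rot: [-0.001, 1.0, -0.009, -0.0]
contact_force: [0.0, -0.2, -0.1]
gripper_width: 0.301
grasp_force: 0.0
```

Run:
```python
from h import *
f=grab_frame("wrist");save(f,"w9");look("wrist",["chute","chute_grip","chute_mouth","tray","tablet"])
for c in ["side","top"]: grab_frame(c);look(c,["tablet"])
plan([(50,.52,0.0,.32,-91.4)],[(50,.385,-.32,.30,-91.4)])
```

```text
wrist chute []
wrist chute_grip [(0.71, [0.555, 0.298, 0.049])]
wrist chute_mouth [(0.81, [0.48, 0.307, 0.006])]
wrist tray []
wrist tablet []
side tablet [(0.6, [0.528, 0.022, 0.188]), (0.41, [0.434, -0.321, 0.021])]
top tablet [(0.56, [0.526, 0.022, 0.104]), (0.45, [0.525, 0.039, 0.114]), (0.43, [0.434, -0.323, 0.017])]
50 -0.067 0.601 -0.15 -0.001 -0.001 0.004 
50 -0.254 0.646 0.04 0 0 0
```

View pics/w9.png

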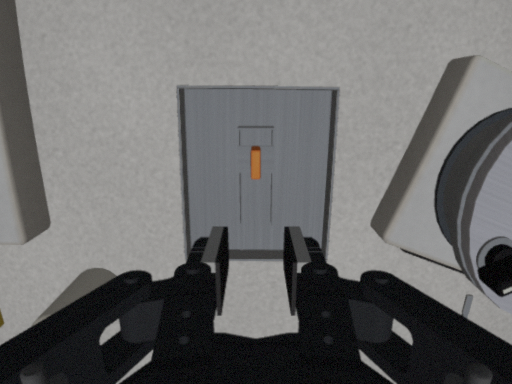

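The chute lies empty and level in the tray (255,175), and the top camera sees two tablets down in the neck. Now the loose tablet.

>>> jog_arm:
  motion: "45 -0.01 0.05 -0.15 0 0 0; 45 -0.03 0.2 -0.15 0 0 0; 45 -0.05 0.35 -0.15 0 0 0; 45 -0.067 0.48 -0.15 0 0 0; 45 -0.067 0.601 -0.15 0 0 0"

```text
time: 57.42
tool_pos: [0.5214, 0.0319, 0.3205]
tool_rot: [-0.001, 1.0, -0.009, 0.001]
contact_force: [-0.0, -1.0, -0.3]
gripper_width: 0.452
grasp_force: 0.0
```

>>> jog_arm:
  motion: "45 -0.05 0.12 0 0 0 0; 45 -0.1 0.25 0 0 0 0; 45 -0.16 0.4 0.02 0 0 0; 45 -0.22 0.55 0.04 0 0 0; 45 -0.254 0.646 0.04 0 0 0"

```text
time: 58.05
tool_pos: [0.4012, -0.2557, 0.3013]
tool_rot: [-0.001, 1.0, -0.009, 0.001]
contact_force: [0.2, -1.7, 0.1]
gripper_width: 0.451
grasp_force: 0.0
```

>>> jog_arm:
  motion: "45 0 0 0.05 0 0 0; 45 0 0 0.1 0 0 0; 45 0 0 0.1 0 0 0; 45 0 0 0.1 0 0 0; 45 0 0 0.1 0 0 0"

```text
time: 58.68
tool_pos: [0.4031, -0.2543, 0.2531]
tool_rot: [-0.0, 1.0, -0.009, 0.001]
contact_force: [0.2, 0.2, 0.4]
gripper_width: 0.448
grasp_force: 0.0
```

Run:
```python
from h import *
print(state()["tool_pos"])
f=grab_frame("wrist");save(f,"w10");look("wrist",["tablet","drawer_handle"])
P=pts(f);d=cut_out("wrist","tablet")
for e in d[:4]:
    q=P[e["pixels"]];print(round(e["p"],2),e["pixels"].sum(),np.median(q,0).round(4),cv2.minAreaRect(q[:,:2].astype(np.float32)))
```

```text
[ 0.40313087 -0.25427727  0.25311418]
wrist tablet [(0.58, [0.43, -0.321, 0.018])]
wrist drawer_handle [(0.71, [0.321, -0.287, 0.068])]
0.61 198 [ 0.4334 -0.3216  0.0232] ((0.43315696716308594, -0.3217901587486267), (0.01697726733982563, 0.015451522544026375), 45.68404006958008)
```

Run:
```python
from h import *
plan([(45,.4325,-.3215,.12,-91.4)],[(45,.4325,-.3215,.0125,-91.4)])
```

```text
45 0.061 0.134 0.264 -0.001 -0.001 0.005 
45 0 0 0.215 0 0 0
```

>>> jog_arm:
  motion: "45 0.03 0.067 0.08 0 0 0.005; 45 0.061 0.134 0.16 0 0 0.005; 45 0.061 0.134 0.264 0 0 0.005; 45 0.061 0.134 0.264 0 0 0.005; 45 0.061 0.134 0.264 0 0 0.005"

```text
time: 59.5
tool_pos: [0.4327, -0.3219, 0.1213]
tool_rot: [-0.0, 1.0, -0.012, 0.001]
contact_force: [0.0, -0.6, 0.2]
gripper_width: 0.449
grasp_force: 0.0
```

>>> jog_arm:
  motion: "45 0 0 0.06 0 0 0; 45 0 0 0.12 0 0 0; 45 0 0 0.17 0 0 0; 45 0 0 0.2 0 0 0; 45 0 0 0.205 0 0 0"

```text
time: 60.12
tool_pos: [0.4326, -0.3216, 0.0179]
tool_rot: [-0.0, 1.0, -0.012, 0.001]
contact_force: [0.3, -0.3, 0.4]
gripper_width: 0.452
grasp_force: 0.0
```

Run:
```python
from h import *
print(state()["tool_pos"])
f=grab_frame("wrist");save(f,"w11")
plan([(45,.4325,-.3215,.0125,-91.4)])
```

```text
[ 0.43258931 -0.32157509  0.01787632]
45 0 0 0.011 0 -0.001 0
```

View pics/w11.png

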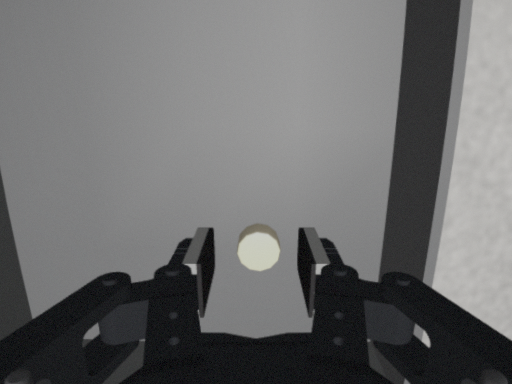

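The tablet (258,248) is centred between the pads.

>>> jog_arm:
  motion: "45 0 0 0.009 0 0 0; 45 0 0 0.009 0 0 0; 0 0 0 0.009 0 0 0; 0 0 0 0.009 0 0 0; 0 0 0 0.009 0 0 0"

```text
time: 60.8
tool_pos: [0.4324, -0.3215, 0.013]
tool_rot: [-0.001, 1.0, -0.013, 0.001]
contact_force: [-0.2, 0.1, 4.3]
gripper_width: 0.198
grasp_force: 58.8
```

>>> jog_arm:
  motion: "0 0 0 0 0 0 0; 0 0 0 -0.02 0 0 0; 0 0 0 -0.08 0 0 0; 0 0 0 -0.16 0 0 0; 0 0 0 -0.2 0 0 0"

```text
time: 61.42
tool_pos: [0.4325, -0.322, 0.1148]
tool_rot: [0.0, 1.0, -0.013, 0.002]
contact_force: [-0.5, -0.2, 0.0]
gripper_width: 0.201
grasp_force: 58.7
```

Run:
```python
from h import *
print(state()["tool_pos"],state()["gripper_width"])
f=grab_frame("wrist");save(f,"w12");look("wrist",["tablet"])
plan([(0,.45,-.25,.30,-91)],[(0,.527,-.02,.30,-90)],[(0,.527,.0246,.24,-90)],[(0,.527,.0246,.205,-90)])
```

```text
[ 0.43253708 -0.32199843  0.11478616] 0.2009181506864467
wrist tablet [(0.79, [0.432, -0.319, 0.12])]
0 0.032 -0.145 -0.37 0.001 -0.003 -0.005 
0 0.146 -0.463 0 0 0 -0.012 
0 0 -0.089 0.12 0 0 0 
0 0 0 0.07 0 0 0
```

>>> jog_arm:
  motion: "0 0 0 -0.1 0 0 0; 0 0 -0.03 -0.2 0 0 0; 0 0.015 -0.08 -0.3 0 0 0; 0 0.032 -0.145 -0.37 0 0 -0.005; 0 0.032 -0.145 -0.37 0 0 -0.005"

```text
time: 62.15
tool_pos: [0.4509, -0.2488, 0.2997]
tool_rot: [0.0, 1.0, -0.008, 0.002]
contact_force: [0.1, -0.9, -0.0]
gripper_width: 0.194
grasp_force: 58.8
```

>>> jog_arm:
  motion: "0 0.03 -0.1 0 0 0 0; 0 0.06 -0.2 0 0 0 -0.01; 0 0.1 -0.3 0 0 0 -0.012; 0 0.13 -0.4 0 0 0 -0.012; 0 0.146 -0.463 0 0 0 -0.012"

```text
time: 62.78
tool_pos: [0.5261, -0.0178, 0.2941]
tool_rot: [-0.001, 1.0, 0.001, -0.002]
contact_force: [0.7, -0.4, -1.3]
gripper_width: 0.197
grasp_force: 58.8
```

>>> jog_arm:
  motion: "0 0 -0.05 0.02 0 0 0; 0 0 -0.089 0.06 0 0 0; 0 0 -0.089 0.12 0 0 0; 0 0 -0.089 0.12 0 0 0; 0 0 -0.089 0.12 0 0 0"

```text
time: 63.4
tool_pos: [0.5265, 0.0248, 0.2375]
tool_rot: [-0.001, 1.0, -0.0, -0.0]
contact_force: [-0.8, 0.5, -0.4]
gripper_width: 0.201
grasp_force: 58.8
```

Run:
```python
from h import *
print(state()["tool_pos"],state()["gripper_width"])
f=grab_frame("wrist");save(f,"w13");look("wrist",["tablet"])
plan([(0,.527,.0246,.201,-90)])
```

```text
[0.52652147 0.02476786 0.23748214] 0.2007832122892882
wrist tablet [(0.76, [0.529, 0.022, 0.107]), (0.55, [0.525, 0.027, 0.243])]
0 -0.001 0 0.076 -0.001 -0.002 0
```

View pics/w13.png

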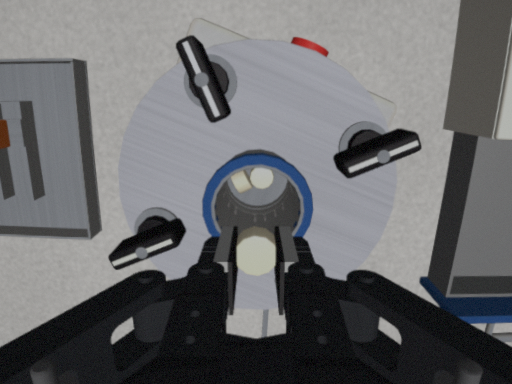

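The held tablet (256,250) is over the neck, and the two poured ones lie inside at (240,181) and (261,177). I lower and release.

>>> jog_arm:
  motion: "0 0 0 0.03 0 0 0; 0 0 0 0.06 0 0 0; 0 0 0 0.074 0 0 0; 0 0 0 0.074 0 0 0; 0 0 0 0.074 0 0 0"

```text
time: 64.12
tool_pos: [0.5269, 0.0253, 0.2014]
tool_rot: [-0.001, 1.0, 0.0, 0.001]
contact_force: [0.4, -0.2, 0.2]
gripper_width: 0.196
grasp_force: 58.8
```

>>> jog_arm:
  motion: "35 0 0 0 0 0 0; 35 0 0 0 0 0 0; 35 0 0 0 0 0 0; 35 0 0 -0.06 0 0 0; 35 0 0 -0.15 0 0 0"

```text
time: 64.75
tool_pos: [0.5255, 0.0252, 0.2749]
tool_rot: [-0.001, 1.0, 0.0, -0.002]
contact_force: [0.5, -0.5, 0.3]
gripper_width: 0.35
grasp_force: 0.0
```

>>> jog_arm:
  motion: "35 0 0.05 0 0 0 0; 35 0 0.1 0 0 0 0; 35 0 0.1 0 0 0 0; 35 0 0.1 0 0 0 0; 35 0 0.1 0 0 0 0"

```text
time: 65.38
tool_pos: [0.5266, -0.0242, 0.2758]
tool_rot: [-0.001, 1.0, 0.001, 0.0]
contact_force: [0.3, -0.6, 0.3]
gripper_width: 0.352
grasp_force: 0.0
```

Run:
```python
from h import *
print(state()["tool_pos"])
for c in ["wrist","top","side"]:
    f=grab_frame(c);save(f,"z_"+c);look(c,["tablet","drawer_handle"])
a=cv2.imread("pics/z_wrist.png");b=cv2.imread("pics/z_top.png")
cv2.imwrite("pics/m14.png",np.hstack([a,cv2.resize(b[170:262,240:340],(288,384))]))
plan([(35,.42,-.29,.30,-46)],[(0,.40,-.289,.25,-46)])
```

```text
[ 0.52659484 -0.02416749  0.27581421]
wrist tablet [(0.81, [0.53, 0.039, 0.114]), (0.55, [0.528, 0.011, 0.123]), (0.46, [0.53, 0.02, 0.105])]
wrist drawer_handle [(0.57, [0.323, -0.286, 0.068]), (0.51, [0.528, 0.026, -0.002])]
top tablet [(0.35, [0.526, 0.043, 0.112])]
top drawer_handle [(0.86, [0.325, -0.287, 0.071])]
side tablet []
side drawer_handle [(0.76, [0.323, -0.288, 0.068]), (0.31, [0.526, 0.024, -0.001])]
35 -0.213 0.53 -0.049 -0.001 -0.001 -0.512 
0 -0.028 -0.029 0.1 0 0 0
```

View pics/m14.png

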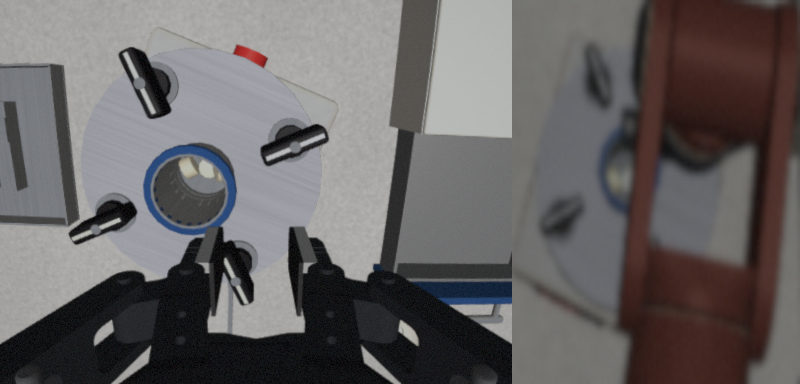

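All three tablets are down in the neck and the drawer is empty. I shut it by the handle.

Run:
```python
from h import *
plan([(30,.42,-.22,.26,-46)],[(30,.3225,-.287,.20,-1.4)],[(30,.3225,-.287,.052,-1.4)])
```

```text
30 -0.213 0.39 0.031 -0.001 -0.001 -0.512 
30 -0.234 -0.039 0.12 0 0 -0.519 
30 0 0 0.296 0 0 0
```

>>> jog_arm:
  motion: "30 -0.05 0.1 0 0 0 -0.1; 30 -0.1 0.2 0 0 0 -0.2; 30 -0.16 0.3 0.01 0 0 -0.31; 30 -0.213 0.39 0.031 0 0 -0.42; 30 -0.213 0.39 0.031 0 0 -0.512"

```text
time: 66.45
tool_pos: [0.4183, -0.2222, 0.2591]
tool_rot: [-0.001, 0.927, 0.375, 0.0]
contact_force: [0.7, -0.1, 0.1]
gripper_width: 0.3
grasp_force: 0.0
```

>>> jog_arm:
  motion: "30 -0.06 -0.01 0.02 0 0 -0.12; 30 -0.12 -0.02 0.05 0 0 -0.24; 30 -0.18 -0.03 0.09 0 0 -0.36; 30 -0.234 -0.039 0.12 0 0 -0.47; 30 -0.234 -0.039 0.12 0 0 -0.519"

```text
time: 67.08
tool_pos: [0.3208, -0.2872, 0.1982]
tool_rot: [-0.002, 0.716, 0.699, 0.001]
contact_force: [0.8, 0.3, -0.1]
gripper_width: 0.298
grasp_force: 0.0
```

>>> jog_arm:
  motion: "30 0 0 0.05 0 0 0; 30 0 0 0.05 0 0 0; 30 0 0 0.05 0 0 0; 30 0 0 0.05 0 0 0; 30 0 0 0.05 0 0 0"

```text
time: 67.7
tool_pos: [0.3229, -0.2873, 0.1756]
tool_rot: [0.0, 0.715, 0.699, 0.001]
contact_force: [-0.3, 0.1, -0.6]
gripper_width: 0.297
grasp_force: 0.0
```

Run:
```python
from h import *
print(state()["tool_pos"])
f=grab_frame("wrist");save(f,"w15");look("wrist",["drawer_handle","tablet"])
P=pts(f);m=(abs(P[...,2]-.071)<.005)&(abs(P[...,0]-.322)<.013)&(abs(P[...,1]+.29)<.04);print(m.sum(),np.median(P[m],0))
plan([(30,.3225,-.287,.052,-1.4)])
```

```text
[ 0.32292191 -0.28729348  0.17564498]
wrist drawer_handle [(0.56, [0.323, -0.283, 0.067])]
wrist tablet []
1506 [ 0.32314291 -0.28828538  0.07164073]
30 0 -0.001 0.246 0.001 -0.001 0
```

>>> jog_arm:
  motion: "30 0 0 0.1 0 0 0; 30 0 0 0.2 0 0 0; 30 0 0 0.246 0 0 0; 30 0 0 0.246 0 0 0; 0 0 0 0.246 0 0 0"

```text
time: 68.47
tool_pos: [0.3233, -0.2875, 0.0531]
tool_rot: [0.0, 0.716, 0.699, 0.001]
contact_force: [-1.8, 2.3, -2.5]
gripper_width: 0.106
grasp_force: 52.5
```

>>> jog_arm:
  motion: "0 0 0 0 0 0 0; 0 0 0 0 0 0 0; 0 0 0.04 0 0 0 0; 0 0 0.08 0 0 0 0; 0 0 0.12 0 0 0 0"

```text
time: 69.1
tool_pos: [0.3836, -0.2891, 0.0531]
tool_rot: [0.001, 0.716, 0.699, 0.0]
contact_force: [-1.6, -1.3, 2.1]
gripper_width: 0.102
grasp_force: 59.3
```

>>> jog_arm:
  motion: "0 0 0.04 0 0 0 0; 0 0 0.08 0 0 0 0; 0 0 0.12 0 0 0 0; 0 0 0.16 0 0 0 0; 0 0 0.2 0 0 0 0"

```text
time: 69.72
tool_pos: [0.4836, -0.2918, 0.0531]
tool_rot: [0.001, 0.715, 0.699, 0.0]
contact_force: [-1.9, -2.2, 1.5]
gripper_width: 0.102
grasp_force: 59.2
```

>>> jog_arm:
  motion: "0 0 0.02 0 0 0 0; 0 0 0.035 0 0 0 0; 0 0 0.045 0 0 0 0; 0 0 0.05 0 0 0 0; 0 0 0.053 0 0 0 0"

```text
time: 70.35
tool_pos: [0.5097, -0.2925, 0.0531]
tool_rot: [0.001, 0.716, 0.698, 0.001]
contact_force: [-1.2, -5.2, 3.7]
gripper_width: 0.1
grasp_force: 60.2
```

>>> jog_arm:
  motion: "0 0 0.002 0 0 0 0; 0 0 0.004 0 0 0 0; 0 0 0.006 0 0 0 0; 0 0 0.007 0 0 0 0; 0 0 0.007 0 0 0 0"

```text
time: 70.97
tool_pos: [0.5118, -0.2926, 0.0531]
tool_rot: [-0.0, 0.716, 0.699, -0.0]
contact_force: [-5.7, -4.1, 7.0]
gripper_width: 0.102
grasp_force: 60.5
```

>>> jog_arm:
  motion: "0 0 0.002 0 0 0 0; 0 0 0.004 0 0 0 0; 0 0 0.006 0 0 0 0; 0 0 0.006 0 0 0 0; 0 0 0.006 0 0 0 0"

```text
time: 71.6
tool_pos: [0.5119, -0.2925, 0.0531]
tool_rot: [-0.003, 0.715, 0.699, -0.003]
contact_force: [-16.7, -4.0, 14.0]
gripper_width: 0.105
grasp_force: 61.4
```

It's hard against the stop. I release, back off straight up and do a final check.

>>> jog_arm:
  motion: "30 0 0 0 0 0 0; 30 0 0 0 0 0 0; 30 0 0 0 0 0 0; 30 0 0 -0.1 0 0 0; 30 0 0 -0.2 0 0 0"

```text
time: 72.22
tool_pos: [0.5151, -0.2907, 0.1519]
tool_rot: [-0.002, 0.715, 0.699, 0.001]
contact_force: [1.1, 0.3, 0.1]
gripper_width: 0.302
grasp_force: 0.0
```

>>> jog_arm:
  motion: "30 0 -0.05 -0.12 0 0 0; 30 0 -0.1 -0.24 0 0 0; 30 0 -0.2 -0.3 0 0 0; 30 0 -0.2 -0.3 0 0 0; 30 0 -0.2 -0.3 0 0 0"

```text
time: 72.85
tool_pos: [0.4156, -0.2891, 0.3011]
tool_rot: [-0.001, 0.716, 0.699, 0.001]
contact_force: [-0.1, -0.1, 0.3]
gripper_width: 0.301
grasp_force: 0.0
```

Run:
```python
from h import *
for c in ["top","side","wrist"]:
    f=grab_frame(c);save(f,"e_"+c);look(c,["drawer_handle","chute","tablet","tray","reagent_bottle","tablet_jar","beaker","wash_bottle"]);wings(f)
    P=pts(f);m=(abs(P[...,2]-.071)<.005)&(abs(P[...,0]-.51)<.013)&(abs(P[...,1]+.29)<.04);print(m.sum(),np.median(P[m],0) if m.any() else 0)
cv2.imwrite("pics/m16.png",np.hstack([cv2.resize(cv2.imread("pics/e_top.png"),(400,300)),cv2.resize(cv2.imread("pics/e_side.png"),(400,300))]))
```

```text
top drawer_handle [(0.56, [0.512, -0.295, 0.072])]
top chute [(0.91, [0.538, 0.301, 0.003])]
top tablet [(0.47, [0.532, 0.018, 0.107]), (0.39, [0.528, 0.042, 0.115])]
top tray [(0.62, [0.538, 0.299, 0.002])]
top reagent_bottle [(0.74, [0.778, 0.11, -0.004])]
top tablet_jar [(0.57, [0.787, 0.006, 0.002]), (0.25, [0.512, -0.296, 0.073])]
top beaker [(0.75, [0.795, -0.097, -0.002]), (0.62, [0.48, 0.302, 0.006]), (0.53, [0.38, 0.511, -0.002])]
top wash_bottle [(0.96, [0.383, 0.51, -0.003])]
knob 1 n 65 turn deg 90.8 off [ 0.0007 -0.0016] sd [0.0039 0.0143]
knob 2 n 66 turn deg 90.5 off [ 0.0007 -0.0015] sd [0.0038 0.014 ]
knob 3 n 69 turn deg 89.2 off [ 0.0013 -0.0011] sd [0.0039 0.0145]
knob 4 n 65 turn deg 90.5 off [ 0.0002 -0.0006] sd [0.0038 0.0145]
63 [ 0.51323583 -0.28500529  0.07194809]
side drawer_handle [(0.82, [0.51, -0.292, 0.068])]
side chute [(0.71, [0.535, 0.299, -0.001])]
side tablet []
side tray [(0.57, [0.532, 0.299, -0.003])]
side reagent_bottle [(0.51, [0.774, 0.11, -0.002])]
side tablet_jar [(0.42, [0.534, 0.299, 0.002])]
side beaker [(0.49, [0.795, -0.09, 0.001])]
side wash_bottle [(0.85, [0.38, 0.511, -0.001]), (0.6, [0.528, 0.024, 0.189])]
knob 2 n 63 turn deg 91.1 off [-0.0014 -0.0028] sd [0.0034 0.0148]
knob 3 n 62 turn deg 89.8 off [-0.0004  0.0004] sd [0.0038 0.0157]
knob 4 n 67 turn deg 87.7 off [ 0.0001 -0.0021] sd [0.0037 0.0144]
93 [ 0.50976485 -0.29167947  0.07233062]
wrist drawer_handle [(0.8, [0.51, -0.287, 0.066])]
wrist chute []
wrist tablet []
wrist tray []
wrist reagent_bottle []
wrist tablet_jar []
wrist beaker []
wrist wash_bottle []
695 [ 0.51153234 -0.28763303  0.07175818]
```

View pics/m16.png

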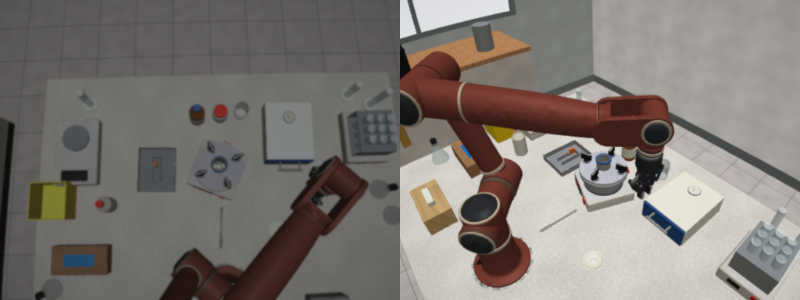

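Everything checks out: the drawer is shut at (288,163) in the top view, the chute is in the tray at (156,165), the knobs all point at the neck and the bystanders have not moved.

```bash
python3 -c "
from plant import *
print(job_done())"
```

```text
the job is handed in; nothing more can be done
None
```

The job is done and handed in: the knobs went crosswise to half tight, then fully home; all three tablets found are in the neck; the empty chute lies level in the tray; the drawer is shut; the bottles, jar and beaker were not disturbed.

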